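# Swing the check cell into the grain analyser's carriage

## Robot

A 6-joint arm with a two-finger parallel gripper is mounted at the origin on the work surface. World frame = base frame: x ahead of the robot, y to its left, z up, the work surface at z = 0. Lengths are in mm, angles in rad, forces in N, time in s.
With the tool pointing down it reaches from about 350 to 875 mm from the base axis. Payload 4.2 kg.
Tool frame: the origin (TCP) lies at the very end of the fingers, on their centre line; the grasp point (between the pads) lies arm.hold_point_z behind it (arm.hold_point_z is the distance from the TCP to the grasp point, in mm); z points along the fingers, y is the direction in which the jaws open and shut (so a half turn about z gives the same grasp; the last joint's range is limited). The gripper opens to 85 mm and grips with 20 to 120 N. Pads are 22 mm wide; open, the fingers measure 114 mm over their backs; the gripper's body (76 mm by 85 mm) begins 54 mm behind the grasp point. The pads swing forward as they close: fully open they stand 13 mm farther back than shut.
Start: joints at [-0.935, 0.385, 0.008, 0, -1.194, -0.259], TCP at [229.98, -581.127, 200.112] pointing down, gripper open.
Joint ranges: [-3.14, 3.14], [-1.21, 2.06], [-1.07, 1.41], [-3.16, 2.05], [-2.99, -0.16], [-3.1, 3.1]. Speed limits (rad/s): [2.79, 2.79, 3.14, 3.14, 3.14, 3.14].

## Interface

Orientations are given as a unit quaternion [x, y, z, w].
In Python, from bench import arm gives the robot as it stands.
- The arm moves only by the tool step_arm, never from a script. Its argument "series" is a list of rows, each a list of 6 numbers: the shift along the world's x, y, z scaled (see below), then the turn, a rotation vector about the world's x, y, z scaled (see below). A call has 1 to 12 rows; each row is the pose to reach, as a shift and turn from the pose commanded when the call began; what a row does not reach only later rows make up. The controller multiplies each number of a shift by 400 mm and each number of a turn by pi/2 rad. A row lasts 1/12 s, in which the tool goes at most 41.7 mm and 7.16 degrees, less where a joint would pass 70% of its speed; a pose out of reach is approached as far as the arm can. A call with a number of a shift or a turn outside -1 to 1 is refused whole. A call with a gripper value outside its range is refused whole. "jaw" is the opening, from -1 (shut) to 1 (fully open), set as the call begins (left out, the last holds). The fingers move at their own pace and stop on an object; the grip force is fixed at half the most. Time passes only in rows, so rows that repeat a pose let the fingers close. It gives the time, the measured TCP pose, the force and the opening at its end, in the units of the state.
- arm.read_state(): the state, without advancing time (a new reading comes with each control period).
- arm.get_image(name): name is "side" or "top" or "wrist"; returns a dict with "image" (400x640x3 uint8, red, green, blue), "camera_matrix" (3x3 intrinsics, pixels), "k1" (the pictures are not rectified: a ray, as slopes to the right and down, at radius r is drawn at 1 + k1 r^2 times it, then the intrinsics apply), "world_from_camera" (4x4, takes a point from camera to world coordinates). Camera axes: x right, y up, looking along -z (the intrinsics and any distortion apply to the point x, -y, -z); pixel columns grow to the right and rows downward; lengths in mm; the calibration is good to about 2 mm. A picture is of the moment at which its call begins. There is no depth.
- arm.job_done(): hands the job in, once; it reports no verdict.
The state is a dict: "clock": time; "joints": joint angles; "joint_vel": joint speeds; "joint_efforts": joint torques, N m; "position": TCP position; "ee_rot": TCP orientation; "contact_force": force on the tool from outside, world axes, zero at the start; "wrist_torque": the same for the moment, N m; "gripper_width": finger opening in mm.
Only numpy, scipy, OpenCV 4.12 (cv2) and the standard library are available. Lean on these libraries where they do the work, as an engineer would, in place of code of your own. Each camera call takes 0.05 s, during which the arm holds its last target.

## Task

Load the sealed check cell lying on the bench into the carriage of the grain analyser: with the cell flat on the carriage plate and its toe swung well out to the open side, feel for the fixed post with the notched heel (the carriage has been left some millimetres off its mark), then, keeping the heel against the post, pivot the cell about it until the toe passes the sprung roller under the lip and lies against the stop. Press the cell gently against post and stop, let go of it snapped in line, and leave the other things on the bench where they are.

Things in the scene. Friction and masses are not known exactly. Their poses are not given: they have to be found in the camera images.
- cell_handle (a point): Check cell: loose aluminium bar 203 mm long, 32 wide, 26 high, side windows, 0.25 to 0.45 kg. On its top a black upright handle rib, 70 mm along the bar, 14 thick, 30 high (26 to 56 mm above the underside), to be gripped across its thickness. The point is the rib's middle, 41 mm above the underside. Axes: x along the bar toward the toe, z up. Heel point 105 mm in -x, toe face 95 mm in +x.
- cell_heel (a point): Heel of the check cell: the end with a 90 degree V notch, 26 mm wide, 13 deep. The point lies on the bar's middle line at underside level, where the post's axis is when the notch is seated on the post (3 mm inside the notch's mouth). Axes as cell_handle.
- cell_toe (a point): Toe of the check cell: the end with bevelled corners and an upright groove 12 mm wide, 6 deep. The point is the middle of the end face, at underside level. Axes as cell_handle.
- line (a point): Analyser: nominal post axis, at the level of the carriage plate (45 mm above the bench) on which the cell lies. The carriage stands up to 10 mm off either way along y, which this point does not show. x: from the open side to the stop side; y: along the line from toe to post. A loaded cell has its heel on the post and its x along -y here. Bare plate 110 mm to -x; 0.2 m high housing 55 mm to +y.
- receiver (a point): Nominal middle of the stop's face (carriage offset as for line; same axes): 16 mm in +x, 181 mm in -y, 13 mm above line. The stop is 34 mm long in y, open to -x, with a lip 10 mm over a loaded cell's edge, underside 30, top 35 mm above the plate: the toe enters level. The post is 14 mm in diameter, 24 high; post, stop, roller sit on one plate and do not yield, but the roller does.
- roller_nominal (a point): Nominal middle of the sprung roller (carriage offset as for line), 12 mm diameter, upright axis, just beyond the toe, 14 mm above the plate. It stands 4 mm in the way of the toe's end face and yields along -y under about 5 to 7 N, which takes a sideways push of 5 to 15 N at the handle; it then drops into the toe's groove and presses the cell against post and stop.
- dish_mid (a point): Bystander: black round sample dish, 120 mm diameter, 18 mm high; its middle.
- jar_mid (a point): Bystander: glass sample jar with a white cap, 60 mm diameter, 85 mm high; its middle.
- rest_mid (a point): Bystander: pale wooden cell rest with two crosspieces, 110 x 50 mm, 55 mm high; its middle, 20 mm above the bench.
- brush_grip (a point): Bystander: small bench brush lying on the bench; the middle of its handle.
Not all that is in view belongs to the job. Leave any red look-alike of the part that bears cell_handle alone.

How it is judged (in metres and radians):
On the way, in this order (a step that is already met when the one before it is completed fails the run):
1. the cell lies on the carriage plate, swung out by 15 degrees or more, with its heel notch bearing on the post (x of cell_heel in the frame of line between -0.005 and 0.005 m and y of cell_heel in the frame of line between -0.015 and 0.015 m and z of cell_heel in the frame of line below 0.005 m and angle between the x axis of cell_handle and the y axis of line, either way round above 0.26 rad and contact force between cell and post above 1 N), for 0.2 s.
2. the cell is pivoted toward the line with its heel still bearing on the post (x of cell_heel in the frame of line between -0.005 and 0.005 m and y of cell_heel in the frame of line between -0.015 and 0.015 m and angle between the x axis of cell_handle and the y axis of line, either way round between 0.05 and 0.25 rad and contact force between cell and post above 1 N), for 0.05 s.
3. the cell is in line, heel on the post, toe against the stop (x of cell_heel in the frame of line between -0.004 and 0.004 m and y of cell_heel in the frame of line between -0.014 and 0.014 m and angle between the x axis of cell_handle and the y axis of line, either way round below 0.015 rad), for 0.2 s.
At the end, for the whole second after the job is handed in: The cell rests flat on the carriage plate (within 3 mm and 1.7 degrees), its heel on the post (3 mm across the line, 13 mm of the nominal point along it), in line with the carriage within 0.86 degrees, its toe against the stop, at rest and let go (x of cell_heel in the frame of line between -0.003 and 0.003 m and y of cell_heel in the frame of line between -0.013 and 0.013 m and z of cell_heel in the frame of line between -0.003 and 0.003 m and angle between the x axis of cell_handle and the y axis of line, either way round below 0.015 rad and angle between cell_handle's own z axis and vertical below 0.03 rad and linear speed of cell below 0.01 m/s); the robot touches nothing.
It fails at once if the cell is pressed against the post or the stop with more than 25 N (contact force between cell and post above 25 N or contact force between cell and stop above 25 N).
It fails at once if a bystander is shifted by more than 15 mm (distance of any of dish_mid, jar_mid, rest_mid, brush_grip from where it was at the start of the episode above 0.015 m).
It also fails if it takes over 53 s, if anything falls off the work surface, if the arm or the gripper's body presses on something with over 40 N, if the wrist force passes 120 N, or if a joint passes its speed limit or range.

## Working session

There is one attempt and no reset: what is moved stays moved. The work goes in short steps, Python scripts to look and compute and a tool call to move; the robot and the scene stay as the last step left them, time stands still between calls to the robot, and variables do not carry over. Pictures are saved under pics/ and viewed, and the job is handed in when it is done.

Besides the shell and the picture viewer there is one more tool, called after "Request:" by a JSON object that holds its "name" and its "arguments", one argument or row to a line. step_arm: Moves the arm, as the interface text tells. Shifts and turns lie within -1 to 1; 1 stands for 400 mm of shift or pi/2 rad of turn. Its arguments: {"type":"object","properties":{"series":{"type":"array","items":{"type":"array","items":{"type":"number","minimum":-1,"maximum":1}}},"jaw":{"type":"number"}},"required":["series"]}

```bash
ls; mkdir -p pics
python3 - <<'E'
from bench import arm
import cv2
print(arm.read_state(), arm.hold_point_z)
for n in ["side","top","wrist"]:
    d=arm.get_image(n)
    cv2.imwrite(f"pics/{n}0.png",d["image"][:,:,::-1])
    print(n,d["camera_matrix"],d["k1"],d["world_from_camera"])
    import pickle; pickle.dump(d,open(f"{n}0.pkl","wb"))
E
```

```text
pics
{'clock': 0.0, 'joints': array([-9.35393142e-01,  3.85539050e-01,  6.61685324e-03, -5.33535586e-04,
       -1.19402056e+00, -2.58590368e-01]), 'joint_vel': array([-0.00116683,  0.00028941,  0.00053422,  0.0010494 , -0.00175792,
       -0.00036145]), 'joint_efforts': array([-1.17110434e-03, -3.92290378e+01,  1.88405943e+01,  4.18639541e+00,
       -4.63896737e-03,  3.46526605e-06]), 'position': array([ 229.7434273 , -580.52330447,  199.02360841]), 'ee_rot': array([-1.87196953e-01,  9.82321784e-01,  1.07495095e-03, -2.40318999e-04]), 'contact_force': array([-0.06340661, -0.60623315, -1.43273359]), 'wrist_torque': array([-0.02068904, -0.02482366, -0.02354481]), 'gripper_width': 85.70956088215887} 18.700000000000003
side [[477.92606738   0.         328.17262565]
 [  0.         477.92606738 203.39093763]
 [  0.           0.           1.        ]] -0.13190549552057174 [[-9.86587350e-01  1.19287783e-01 -1.11426325e-01  4.44886228e+02]
 [-1.63140164e-01 -6.97394087e-01  6.97873036e-01  7.04801564e+02]
 [ 5.53966747e-03  7.06690818e-01  7.07500813e-01  9.67176767e+02]
 [ 0.00000000e+00  
[... 193 characters left out ...]
28850483 [[-2.72647049e-03  9.99283846e-01 -3.77407153e-02  5.14675694e+02]
 [-9.99833975e-01 -3.40404022e-03 -1.79006829e-02 -2.07621344e+02]
 [-1.80163341e-02  3.76856437e-02  9.99127221e-01  1.33889210e+03]
 [ 0.00000000e+00  0.00000000e+00  0.00000000e+00  1.00000000e+00]]
wrist [[297.83743989   0.         318.43997097]
 [  0.         297.83743989 196.93262747]
 [  0.           0.           1.        ]] 0.013777157539182214 [[-3.67965985e-01 -8.82146042e-01 -2.93971758e-01  1.55486665e+02]
 [ 9.29838319e-01 -3.48644172e-01 -1.17677278e-01 -6.10118628e+02]
 [ 1.31700509e-03 -3.16647441e-01  9.48542389e-01  3.72650624e+02]
 [ 0.00000000e+00  0.00000000e+00  0.00000000e+00  1.00000000e+00]]
```

View pics/side0.png

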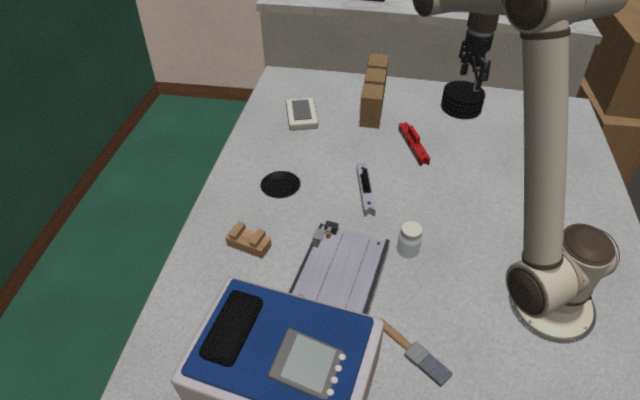

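View pics/top0.png

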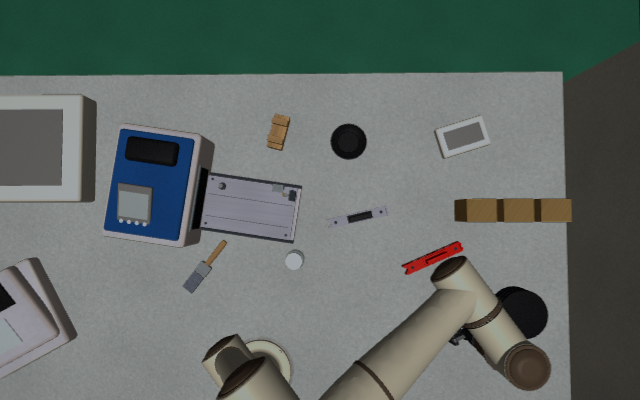

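View pics/wrist0.png

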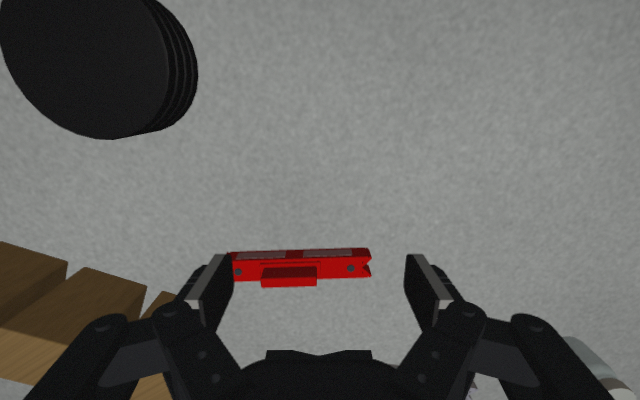

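Candidates for the cell: grey bar with black rib at top px (358,217), and the red look-alike at (432,258). The grey bar fits the description. I'll check it in close crops.

```bash
cat > h.py <<'E'
import numpy as np, cv2, pickle
def proj(d,P):
    P=np.atleast_2d(P).astype(float); W=d["world_from_camera"]; q=(P-W[:3,3])@W[:3,:3]
    s=np.c_[q[:,0]/-q[:,2], -q[:,1]/-q[:,2]]; r2=(s**2).sum(1,keepdims=True); s=s*(1+d["k1"]*r2)
    K=d["camera_matrix"]; return s*[K[0,0],K[1,1]]+[K[0,2],K[1,2]]
def ray(d,uv):
    K=d["camera_matrix"]; s0=(np.atleast_2d(uv).astype(float)-[K[0,2],K[1,2]])/[K[0,0],K[1,1]]
    s=s0.copy()
    for _ in range(30): s=s0/(1+d["k1"]*(s**2).sum(1,keepdims=True))
    W=d["world_from_camera"]; v=np.c_[s[:,0],-s[:,1],-np.ones(len(s))]@W[:3,:3].T
    return W[:3,3],v
def at(d,uv,z):
    c,v=ray(d,uv); return c+v*((z-c[2])/v[:,2:3])
def crop(d,name,x0,y0,w,h,f):
    im=d["image"][y0:y0+h,x0:x0+w,::-1]; cv2.imwrite("pics/"+name,cv2.resize(im,None,fx=f,fy=f,interpolation=cv2.INTER_CUBIC))
def load(n): return pickle.load(open(n,"rb"))
E
python3 - <<'E'
from h import *
t=load("top0.pkl"); s=load("side0.pkl")
crop(t,"c1.png",320,195,80,40,10)
crop(t,"c2.png",190,160,120,90,6)
crop(s,"c3.png",340,155,60,65,9)
crop(s,"c4.png",280,215,120,100,6)
E
```

```text
(no output)
```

View pics/c1.png

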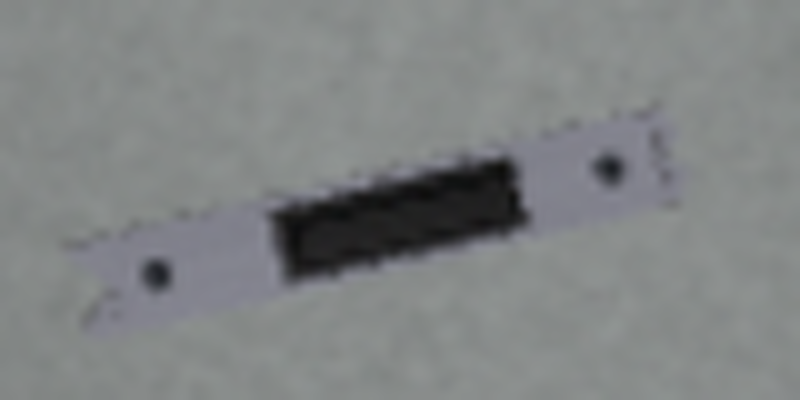

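View pics/c2.png

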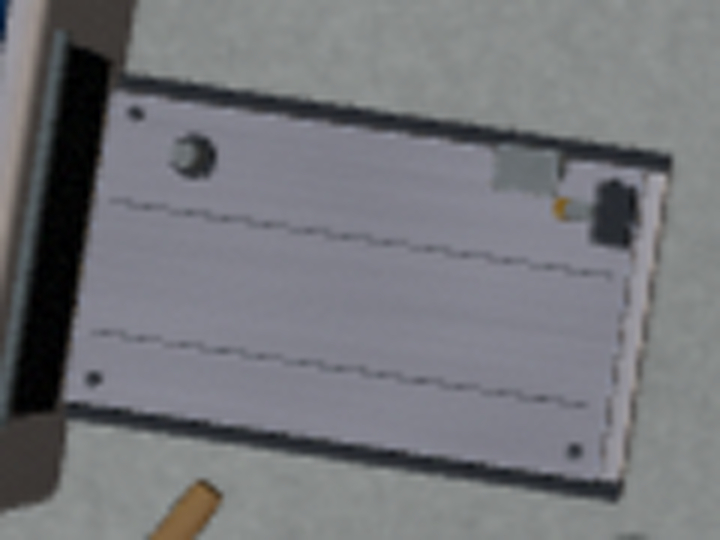

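View pics/c3.png

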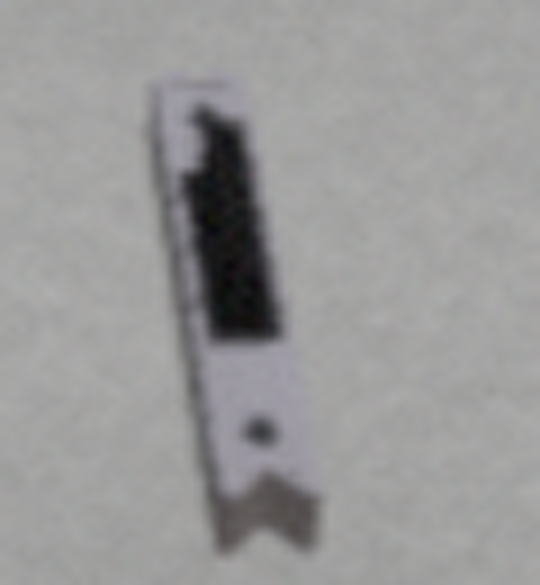

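View pics/c4.png

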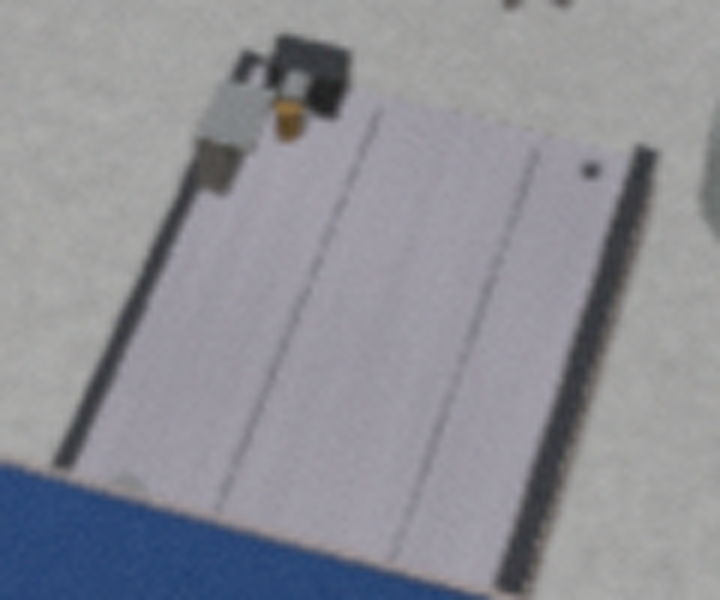

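Run:
```python
from h import *
np.set_printoptions(precision=1,suppress=True)
t=load("top0.pkl"); s=load("side0.pkl")
def px(p,x0,y0,f): return (np.array(p,float)+.5)/f-.5+[x0,y0]
a=lambda p,z:at(t,px(p,320,195,10),z)
b=lambda p,z:at(t,px(p,190,160,6),z)
dots=a([(157,273),(609,170)],26); print("dots",dots,np.linalg.norm(dots[1]-dots[0]))
m=a([(65,245),(88,328)],26);tt=a([(660,105),(680,205)],26)
print("heel mouth",m.mean(0),"toe",tt.mean(0),np.linalg.norm(m.mean(0)-tt.mean(0)))
rib=a([(275,212),(290,280),(512,160),(525,222)],56);print("rib",rib,rib.mean(0))
d=dots[1]-dots[0];print("ang dots",np.degrees(np.arctan2(d[1],d[0])))
d=tt.mean(0)-m.mean(0);print("ang ends",np.degrees(np.arctan2(d[1],d[0])))
# side check
sd=at(s,px([(262,430)],340,155,9),26);print("side heel dot",sd)
g=b([(110,200),(612,275),(95,330),(588,405)],45)
for i in(0,2):
    d=g[i]-g[i+1];print("groove",g[i],g[i+1],np.degrees(np.arctan2(d[1],d[0])))
print("post top",b([(187,156)],69), "rails",)
r=b([(125,80),(670,160),(70,408),(620,493)],50)
for i in(0,2):
    d=r[i]-r[i+1];print("rail",r[i],r[i+1],np.degrees(np.arctan2(d[1],d[0])))
print("roller",b([(562,208)],65),"lip corners",b([(495,148),(560,153),(558,195),(495,187)],80))
print("side roller",at(s,px([(288,105)],280,215,6),65),"lip",at(s,px([(232,85),(275,95),(250,152),(197,138)],280,215,6),80))
for n,u in [("dish",(349,141)),("jar",(294,259)),("rest",(278,132)),("brush",(218,252))]: print(n,at(t,u,20))
```

```text
dots [[ 481.8 -243.7   26. ]
 [ 514.6 -389.5   26. ]] 149.49456974980308
heel mouth [ 477.5 -217.7   26. ] toe [ 519.4 -409.2   26. ] 196.0389335793074
rib [[ 501.7 -280.2   56. ]
 [ 480.2 -284.8   56. ]
 [ 517.9 -354.9   56. ]
 [ 498.3 -358.8   56. ]] [ 499.5 -319.7   56. ]
ang dots -77.30971780067806
ang ends -77.65316330347716
side heel dot [[ 482.3 -246.8   26. ]]
groove [575.9 164.7  45. ] [ 535.  -104.1   45. ] 81.34391902367581
groove [506.5 172.2  45. ] [466.  -91.3  45. ] 81.26137360278105
post top [[597.7 117.4  69. ]] rails
rail [639.7 155.7  50. ] [ 595.8 -135.3   50. ] 81.42569910404642
rail [465.1 183.8  50. ] [ 419.7 -108.6   50. ] 81.1704169669273
roller [[569.9 -79.4  65. ]] lip corners [[600.5 -46.   80. ]
 [597.8 -79.9  80. ]
 [576.  -78.8  80. ]
 [580.3 -46.1  80. ]]
side roller [[571.8 -84.1  65. ]] lip [[594.4 -78.   80. ]
 [575.9 -75.5  80. ]
 [580.7 -43.2  80. ]
 [603.3 -47.   80. ]]
dish [[ 745.2 -289.9   20. ]]
jar [[ 361.8 -109.8   20. ]]
rest [[776.2 -57.5  20. ]]
brush [[384.7 137.5  20. ]]
```

The crop confirms it: grey aluminium bar, V notch at its left end, black rib in the middle. The rib's middle is near (499.5, -319) and the heading about -77.5°. The post is near (598, 117), with the line's y axis at 81.3°. Next I move over the cell.

Request:
{"name": "step_arm", "arguments": {
  "series": [
    [0.675,0.653,-0.15,0,0,0.906],
    [0.675,0.653,-0.15,0,0,0.906],
    [0.675,0.653,-0.15,0,0,0.906],
    [0.675,0.653,-0.15,0,0,0.906],
    [0.675,0.653,-0.15,0,0,0.906],
    [0.675,0.653,-0.15,0,0,0.906],
    [0.675,0.653,-0.15,0,0,0.906],
    [0.675,0.653,-0.15,0,0,0.906],
    [0.675,0.653,-0.15,0,0,0.906],
    [0.675,0.653,-0.15,0,0,0.906],
    [0.675,0.653,-0.15,0,0,0.906],
    [0.675,0.653,-0.15,0,0,0.906]
  ],
  "jaw": 1
}}

```text
clock: 1.15
position: [500.6, -318.6, 139.3]
ee_rot: [0.786, -0.619, -0.001, 0.0]
contact_force: [0.3, 0.4, 0.6]
gripper_width: 85.5
```

Request:
{"name": "step_arm", "arguments": {
  "series": [
    [0,0,0,0,0,0],
    [0,0,0,0,0,0],
    [0,0,0,0,0,0],
    [0,0,0,0,0,0]
  ]
}}

```text
clock: 1.48
position: [499.7, -320.2, 140.1]
ee_rot: [0.783, -0.622, -0.0, 0.0]
contact_force: [0.9, 0.6, -0.6]
gripper_width: 85.7
```

```bash
cat > snap.py <<'E'
import sys,pickle
from bench import arm
from h import *
np.set_printoptions(precision=3,suppress=True)
from scipy.spatial.transform import Rotation as R
s=arm.read_state()
M=R.from_quat(s["ee_rot"]).as_matrix()
print("t",s["clock"],"pos",s["position"],"F",s["contact_force"],"w",s["gripper_width"],"yaw_y",np.degrees(np.arctan2(M[1,1],M[0,1])),"z",M[:,2],"j",s["joints"])
tag=sys.argv[1]
for n in sys.argv[2:]:
    d=arm.get_image(n); pickle.dump(d,open(f"{n}{tag}.pkl","wb")); cv2.imwrite(f"pics/{n}{tag}.png",d["image"][:,:,::-1])
E
python3 snap.py 1 wrist top
```

```text
t 1.4833 pos [ 499.731 -320.161  140.096] F [ 0.918  0.621 -0.645] w 85.65820767840276 yaw_y -166.9499540027536 z [-0.  0. -1.] j [-0.297  0.38  -0.158 -0.    -1.033  0.525]
```

View pics/wrist1.png

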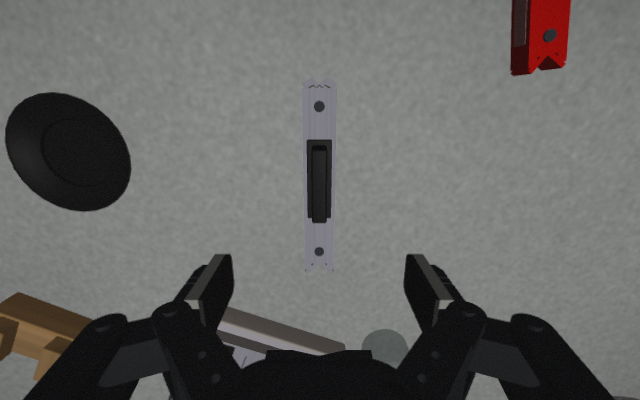

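Run:
```python
from h import *
d=load("wrist1.pkl"); np.set_printoptions(precision=1,suppress=True)
a=np.radians(-77.5);ex=np.array([np.cos(a),np.sin(a),0]);ey=np.array([-ex[1],ex[0],0]);c=np.array([499.5,-319,0])
for x,y,z in [(35,7,56),(35,-7,56),(-35,7,56),(-35,-7,56),(95,0,26),(-108,13,26),(-108,-13,26)]:
    print((x,y,z),proj(d,c+ex*x+ey*y+[0,0,z]))
```

```text
(35, 7, 56) [[312.4 154.7]]
(35, -7, 56) [[328.5 154.9]]
(-35, 7, 56) [[312.2 228.4]]
(-35, -7, 56) [[327.  228.5]]
(95, 0, 26) [[321.1  82.5]]
(-108, 13, 26) [[307.2 277.1]]
(-108, -13, 26) [[330.5 277.3]]
```

Run:
```python
from h import *
d=load("wrist1.pkl"); crop(d,"c5.png",290,70,60,210,3.5 and 4)
```

```text
(no output)
```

View pics/c5.png

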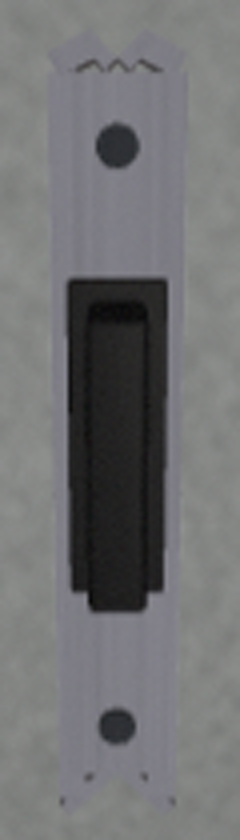

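The wrist view shows the bar upright in the image, centred at column 319, with the rib at rows 146–222. That puts the handle about 3 mm further toward the toe, near (500.3, -323). I'll descend partway with the jaws partly closed and check.

Request:
{"name": "step_arm", "arguments": {
  "series": [
    [0.0015,-0.007,-0.1,0,0,0],
    [0.0015,-0.007,-0.2,0,0,0],
    [0.0015,-0.007,-0.2,0,0,0],
    [0.0015,-0.007,-0.2,0,0,0],
    [0.0015,-0.007,-0.2,0,0,0]
  ],
  "jaw": -0.2
}}

```text
clock: 2.0
position: [501.9, -323.6, 61.9]
ee_rot: [0.784, -0.621, 0.001, 0.0]
contact_force: [0.0, -0.3, 1.6]
gripper_width: 34.1
```

```bash
python3 snap.py 2 wrist side; python3 -c "
from bench import arm;print(arm.hold_point_z)
from h import *
d=load('side2.pkl');crop(d,'c6.png',320,120,110,100,6)"
```

```text
t 2.0 pos [ 501.886 -323.601   61.947] F [ 0.038 -0.276  1.554] w 34.12136889779809 yaw_y -166.83423687830552 z [ 0.002 -0.002 -1.   ] j [-0.301  0.466 -0.242  0.001 -0.86   0.53 ]
18.700000000000003
```

View pics/wrist2.png

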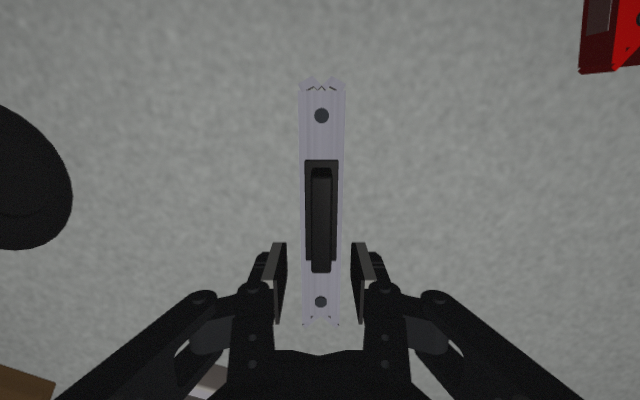

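View pics/c6.png

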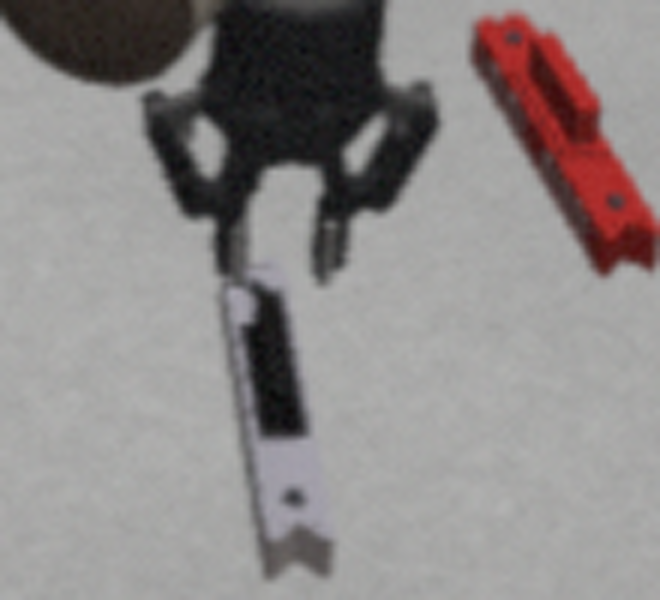

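Run:
```python
from h import *
d=load("side2.pkl"); w=load("wrist2.pkl"); np.set_printoptions(precision=1,suppress=True)
u=np.array([.974,.225,0])
for z in (62,67,72,77): print(z,[(proj(d,np.array([501.9,-323.6,z])+k*u)-[320,120])*6 for k in(-20,20)])
a=np.radians(-77);ex=np.array([np.cos(a),np.sin(a),0]);ey=np.array([-ex[1],ex[0],0]);c=np.array([500.3,-323,0])
for x,y,z in [(35,7,56),(35,-7,56),(-35,7,56),(-35,-7,56),(95,0,26),(-108,13,26),(-108,-13,26)]:
    print((x,y,z),proj(w,c+ex*x+ey*y+[0,0,z]))
```

```text
62 [array([[314.2, 321.8]]), array([[230.9, 324.9]])]
67 [array([[314.9, 314. ]]), array([[231.4, 317. ]])]
72 [array([[315.7, 306. ]]), array([[231.9, 309.1]])]
77 [array([[316.4, 298.1]]), array([[232.5, 301.1]])]
(35, 7, 56) [[311.8 177.1]]
(35, -7, 56) [[334.3 177.2]]
(-35, 7, 56) [[312.2 274.9]]
(-35, -7, 56) [[332.3 275. ]]
(95, 0, 26) [[323.2  76.4]]
(-108, 13, 26) [[306.3 328.8]]
(-108, -13, 26) [[336.4 329. ]]
```

Run:
```python
from h import *
w=load("wrist2.pkl"); np.set_printoptions(precision=1,suppress=True)
a=np.radians(-76.8);ex=np.array([np.cos(a),np.sin(a),0]);ey=np.array([-ex[1],ex[0],0]);c=np.array([501.9,-323.6,0])
for z in (62,68,75,82,90,105):
    print(z,[proj(w,c+ex*x+ey*17+[0,0,z])[0] for x in (11,0,-11)])
crop(w,"c7.png",240,220,160,120,5)
```

```text
62 [array([293.4, 215.2]), array([293.8, 231.3]), array([294.3, 246.8])]
68 [array([292.6, 218.9]), array([293.1, 235.4]), array([293.5, 251.3])]
75 [array([291.5, 223.5]), array([292.1, 240.5]), array([292.6, 256.9])]
82 [array([290.4, 228.4]), array([291., 246.]), array([291.5, 262.9])]
90 [array([289.1, 234.6]), array([289.7, 252.9]), array([290.3, 270.4])]
105 [array([286.1, 247.9]), array([286.8, 267.6]), array([287.5, 286.4])]
```

View pics/c7.png

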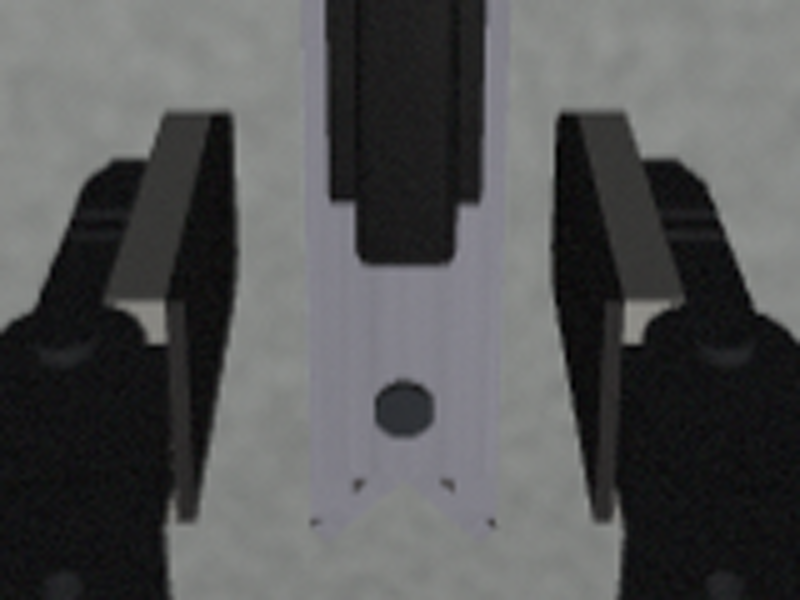

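Request:
{"name": "step_arm", "arguments": {
  "series": [
    [-0.001,0.001,-0.04,0,0,0],
    [-0.001,0.001,-0.065,0,0,0],
    [-0.001,0.001,-0.065,0,0,0],
    [-0.001,0.001,-0.065,0,0,0]
  ]
}}

```text
clock: 2.43
position: [500.3, -322.4, 34.6]
ee_rot: [0.783, -0.622, 0.0, 0.0]
contact_force: [0.7, -0.3, 0.3]
gripper_width: 34.3
```

```bash
python3 snap.py 3 wrist side; python3 -c "
from h import *
d=load('side3.pkl');crop(d,'c8.png',320,120,110,100,6)
d=load('wrist3.pkl');crop(d,'c9.png',220,60,200,300,2)"
```

```text
t 2.4333 pos [ 500.289 -322.447   34.608] F [ 0.717 -0.275  0.251] w 34.31584140513143 yaw_y -166.86079363553057 z [ 0. -0. -1.] j [-0.301  0.498 -0.27   0.    -0.802  0.53 ]
```

View pics/c8.png

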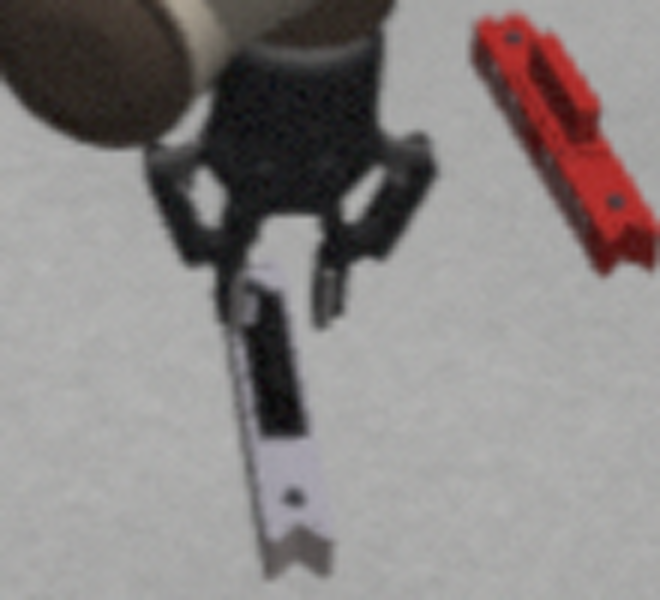

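View pics/c9.png

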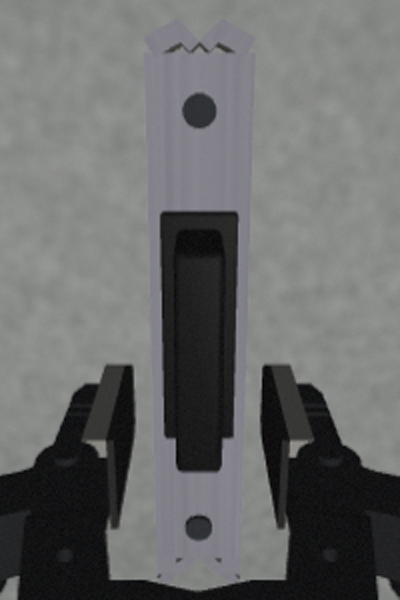

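Run:
```python
from h import *
np.set_printoptions(precision=1,suppress=True)
s=load("side3.pkl");w=load("wrist3.pkl")
def tri(us,uw):
    a,u=ray(s,us);b,v=ray(w,uw);u=u[0];v=v[0]
    k=np.linalg.lstsq(np.c_[u,-v],b-a,rcond=None)[0];p=a+k[0]*u;q=b+k[1]*v
    return (p+q)/2,np.linalg.norm(p-q)
print(tri((374.6,173.6),(354,256)));print(tri((374.6,173.6),(352,245)));print(tri((358,173),(285,256)))
# rib far/near top edges triangulated for cell position, heel dot, toe
print(tri((320+290/6,120+495/6),(220+199/2,60+527/2)),"heel dot")
print(at(w,[(220+199/2,60+110/2)],26),at(w,[(220+199/2,60+527/2)],26),"dots wrist")
```

```text
(array([ 479.2, -325.8,   64.1]), np.float64(6.476206096562236))
(array([ 480.1, -330.2,   60.1]), np.float64(8.196153749322583))
(array([ 521. , -318.4,   66.8]), np.float64(3.8432882154678163))
(array([ 483. , -245.4,   26.6]), np.float64(0.23277005906113984)) heel dot
[[ 517.2 -391.6   26. ]] [[ 482.7 -244.9   26. ]] dots wrist
```

Request:
{"name": "step_arm", "arguments": {
  "series": [
    [0.001,-0.002,0,0,0,0],
    [0.001,-0.002,0,0,0,0],
    [0.001,-0.002,0,0,0,0],
    [0.001,-0.002,0,0,0,0]
  ],
  "jaw": -0.55
}}

```text
clock: 2.87
position: [500.7, -323.2, 34.3]
ee_rot: [0.783, -0.622, 0.0, -0.0]
contact_force: [-0.2, -0.0, -0.3]
gripper_width: 18.9
```

```bash
python3 snap.py 4 wrist side; python3 -c "
from h import *
d=load('side4.pkl');crop(d,'c10.png',320,120,110,100,6)
d=load('wrist4.pkl');crop(d,'c11.png',220,160,200,200,3)"
```

```text
t 2.8667 pos [ 500.713 -323.182   34.348] F [-0.165 -0.019 -0.278] w 18.860545504274082 yaw_y -166.87002443222832 z [ 0. -0. -1.] j [-0.302  0.5   -0.269  0.    -0.802  0.531]
```

View pics/c10.png

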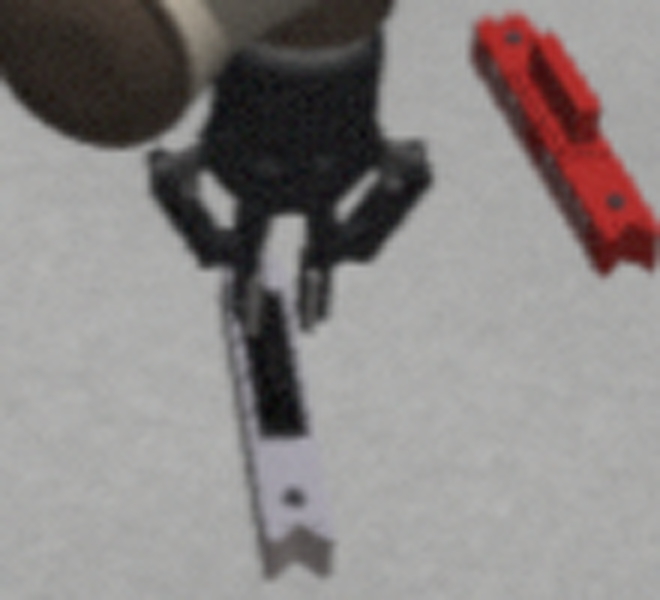

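View pics/c11.png

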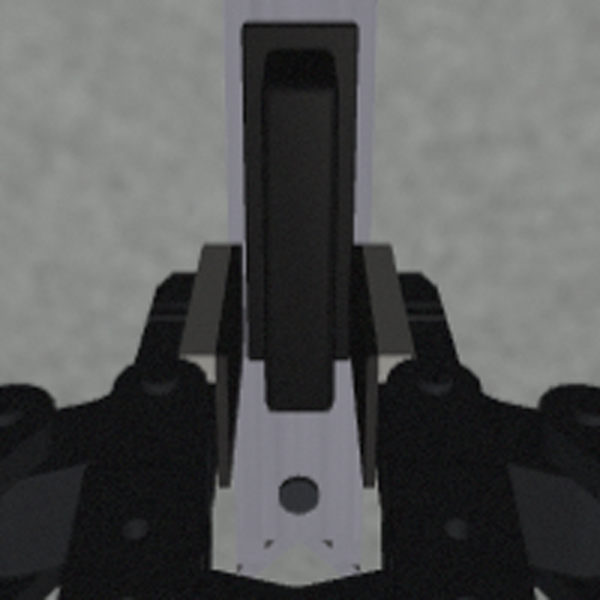

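Request:
{"name": "step_arm", "arguments": {
  "series": [
    [0,0,-0.006,0,0,0],
    [0,0,-0.012,0,0,0],
    [0,0,-0.012,0,0,0]
  ]
}}

```text
clock: 3.22
position: [500.1, -322.9, 28.6]
ee_rot: [0.783, -0.622, -0.001, 0.0]
contact_force: [-0.4, -0.3, -0.1]
gripper_width: 18.9
```

Request:
{"name": "step_arm", "arguments": {
  "series": [
    [0,0,-0.005,0,0,0],
    [0,0,-0.01,0,0,0],
    [0,0,-0.01,0,0,0]
  ]
}}

```text
clock: 3.47
position: [500.3, -323.0, 24.7]
ee_rot: [0.783, -0.622, -0.0, 0.0]
contact_force: [0.5, -1.4, 0.0]
gripper_width: 19.1
```

Request:
{"name": "step_arm", "arguments": {
  "series": [
    [0,0,-0.005,0,0,0],
    [0,0,-0.01,0,0,0],
    [0,0,-0.01,0,0,0]
  ]
}}

```text
clock: 3.72
position: [500.3, -323.0, 20.8]
ee_rot: [0.783, -0.622, -0.0, 0.0]
contact_force: [0.7, -0.1, -0.0]
gripper_width: 19.1
```

```bash
python3 snap.py 5 wrist side; python3 -c "
from h import *
d=load('side5.pkl');crop(d,'c12.png',340,140,60,70,9)
d=load('wrist5.pkl');crop(d,'c13.png',220,160,200,200,3)"
```

```text
t 3.7167 pos [ 500.296 -322.989   20.811] F [ 0.684 -0.063 -0.003] w 19.103730929692425 yaw_y -166.87791163124447 z [-0.001  0.    -1.   ] j [-0.302  0.517 -0.28  -0.    -0.774  0.531]
```

View pics/c12.png

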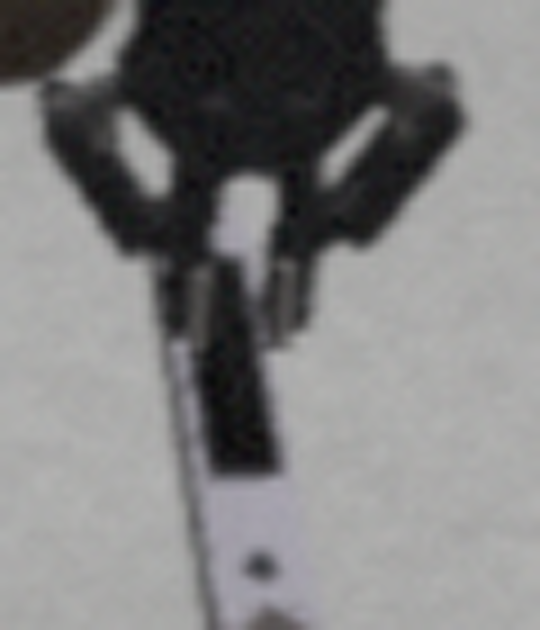

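View pics/c13.png

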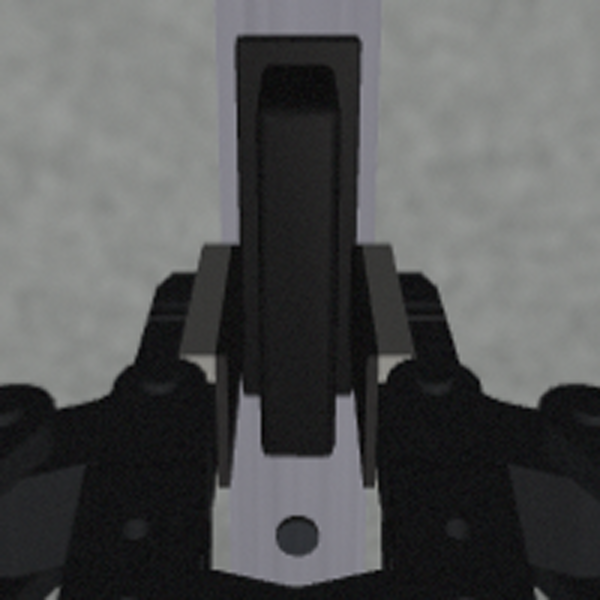

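Run:
```python
from h import *
np.set_printoptions(precision=1,suppress=True)
s=load("side5.pkl");w=load("wrist5.pkl")
p=np.array([500.3,-323,0]);a=np.radians(-76.9);ex=np.array([np.cos(a),np.sin(a),0]);ey=np.array([-ex[1],ex[0],0])
for z in range(21,65,6):
    f=lambda d,x,y:proj(d,p+ex*x+ey*y+[0,0,z])[0]
    print(z,"side back edge R,L (crop)",(f(s,-11,-12)-[340,140])*9,(f(s,-11,12)-[340,140])*9,"wrist front inner R,L crop",(f(w,11,-9.5)-[220,160])*3,(f(w,11,9.5)-[220,160])*3)
```

```text
21 side back edge R,L (crop) [267.  423.3] [193.1 426.3] wrist front inner R,L crop [347.2 166.1] [256.1 166. ]
27 side back edge R,L (crop) [268.2 409.7] [194.1 412.6] wrist front inner R,L crop [348.8 177.2] [254.8 177.1]
33 side back edge R,L (crop) [269.5 396. ] [195.2 398.9] wrist front inner R,L crop [350.5 189. ] [253.5 188.9]
39 side back edge R,L (crop) [270.7 382.2] [196.2 385.1] wrist front inner R,L crop [352.3 201.6] [252.1 201.6]
45 side back edge R,L (crop) [272.  368.3] [197.2 371.2] wrist front inner R,L crop [354.3 215.1] [250.5 215.1]
51 side back edge R,L (crop) [273.3 354.3] [198.2 357.2] wrist front inner R,L crop [356.4 229.6] [248.9 229.5]
57 side back edge R,L (crop) [274.5 340.3] [199.3 343.2] wrist front inner R,L crop [358.6 245.2] [247.1 245.1]
63 side back edge R,L (crop) [275.8 326.1] [200.3 329. ] wrist front inner R,L crop [361.1 262. ] [245.2 261.9]
```

Side and wrist views agree: the fingertips really stand about 36 mm behind the reported TCP (tips at z≈57 with TCP at 20.8), and no contact has been felt. I keep lowering, watching the force.

Request:
{"name": "step_arm", "arguments": {
  "series": [
    [0,0,-0.008,0,0,0],
    [0,0,-0.016,0,0,0],
    [0,0,-0.024,0,0,0],
    [0,0,-0.03,0,0,0],
    [0,0,-0.03,0,0,0],
    [0,0,-0.03,0,0,0]
  ]
}}

```text
clock: 4.32
position: [500.4, -323.1, 9.0]
ee_rot: [0.783, -0.622, -0.0, 0.0]
contact_force: [0.7, 0.1, -0.3]
gripper_width: 19.2
```

```bash
python3 snap.py 6 wrist side; python3 -c "
from h import *
d=load('side6.pkl');crop(d,'c14.png',340,140,60,70,9)
d=load('wrist6.pkl');crop(d,'c15.png',220,160,200,200,3)"
```

```text
t 4.3167 pos [ 500.414 -323.087    9.003] F [ 0.671  0.075 -0.25 ] w 19.234446185610743 yaw_y -166.87096616189103 z [-0.001  0.    -1.   ] j [-0.302  0.533 -0.29   0.    -0.749  0.531]
```

View pics/c14.png

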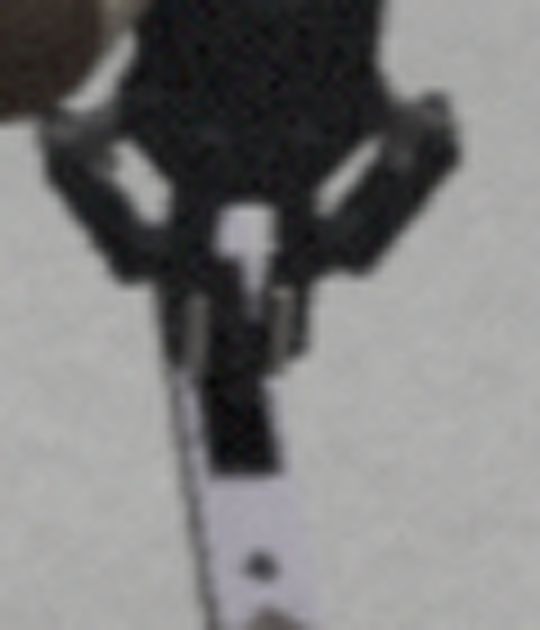

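View pics/c15.png

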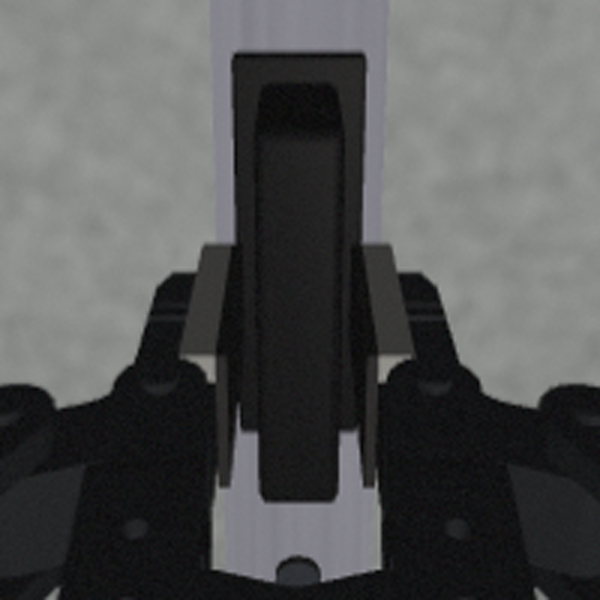

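Request:
{"name": "step_arm", "arguments": {
  "series": [
    [0,0,-0.007,0,0,0],
    [0,0,-0.014,0,0,0],
    [0,0,-0.021,0,0,0],
    [0,0,-0.028,0,0,0],
    [0,0,-0.028,0,0,0],
    [0,0,-0.028,0,0,0]
  ]
}}

```text
clock: 4.92
position: [500.4, -323.1, -2.2]
ee_rot: [0.783, -0.622, -0.0, 0.0]
contact_force: [-0.4, 0.2, 0.3]
gripper_width: 19.1
```

Still no contact, so the tips are at about z≈34. I close on the rib.

Request:
{"name": "step_arm", "arguments": {
  "series": [
    [0,0,0,0,0,0],
    [0,0,0,0,0,0],
    [0,0,0,0,0,0],
    [0,0,0,0,0,0],
    [0,0,0,0,0,0]
  ],
  "jaw": -1
}}

```text
clock: 5.33
position: [500.5, -323.1, -1.9]
ee_rot: [0.783, -0.622, -0.0, 0.0]
contact_force: [-0.4, 0.1, -0.3]
gripper_width: 12.8
```

```bash
python3 snap.py 7 wrist side; python3 -c "
from h import *
d=load('side7.pkl');crop(d,'c16.png',340,140,60,70,9)
d=load('wrist7.pkl');crop(d,'c17.png',220,60,200,300,2)"
```

```text
t 5.3333 pos [ 500.495 -323.132   -1.913] F [-0.429  0.081 -0.332] w 12.834308524005571 yaw_y -166.87287336629555 z [-0.  0. -1.] j [-0.302  0.548 -0.298  0.    -0.725  0.531]
```

View pics/c17.png

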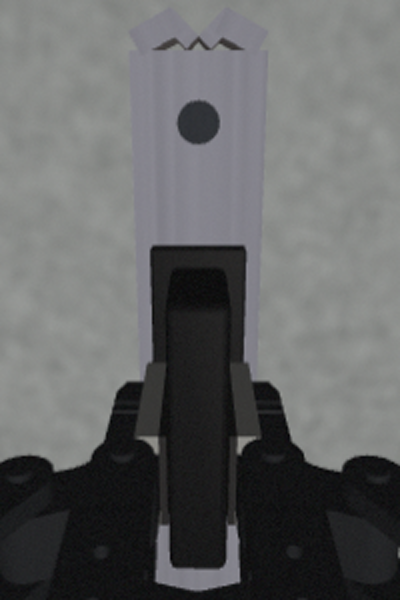

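Gripped: opening 12.8 mm, cell undisturbed. I lift it and check that it follows.

Request:
{"name": "step_arm", "arguments": {
  "series": [
    [0,0,0.05,0,0,0],
    [0,0,0.14,0,0,0],
    [0,0,0.24,0,0,0],
    [0,0,0.31,0,0,0],
    [0,0,0.31,0,0,0],
    [0,0,0.31,0,0,0],
    [0,0,0.31,0,0,0]
  ]
}}

```text
clock: 6.02
position: [499.2, -322.2, 120.5]
ee_rot: [0.783, -0.622, -0.002, -0.0]
contact_force: [-0.5, 0.9, -3.7]
gripper_width: 13.0
```

Request:
{"name": "step_arm", "arguments": {
  "series": [
    [0.05,0.08,0,0,0,-0.07],
    [0.09,0.16,0,0,0,-0.14],
    [0.092,0.24,0,0,0,-0.21],
    [0.092,0.32,0,0,0,-0.28],
    [0.092,0.4,0,0,0,-0.35],
    [0.092,0.48,0,0,0,-0.42],
    [0.092,0.56,0,0,0,-0.476],
    [0.092,0.64,0,0,0,-0.476],
    [0.092,0.72,0,0,0,-0.476],
    [0.092,0.78,0,0,0,-0.476],
    [0.092,0.8,0,0,0,-0.476],
    [0.092,0.8,0,0,0,-0.476]
  ]
}}

```text
clock: 7.02
position: [536.1, -1.5, 120.0]
ee_rot: [-0.503, 0.864, 0.001, -0.002]
contact_force: [-0.7, -0.1, -3.2]
gripper_width: 13.0
```

```bash
python3 snap.py 8 wrist side top
```

```text
t 7.0167 pos [536.052  -1.536 119.976] F [-0.746 -0.097 -3.198] w 13.02114222670929 yaw_y 150.44825932096106 z [-0.004 -0.001 -1.   ] j [ 0.299  0.311 -0.321 -0.001 -0.943 -0.815]
```

View pics/side8.png

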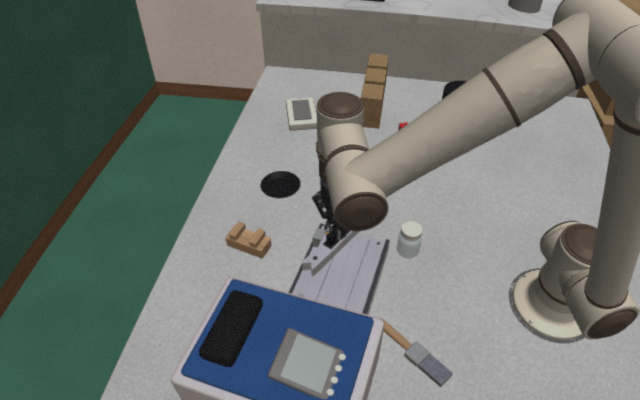

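View pics/top8.png

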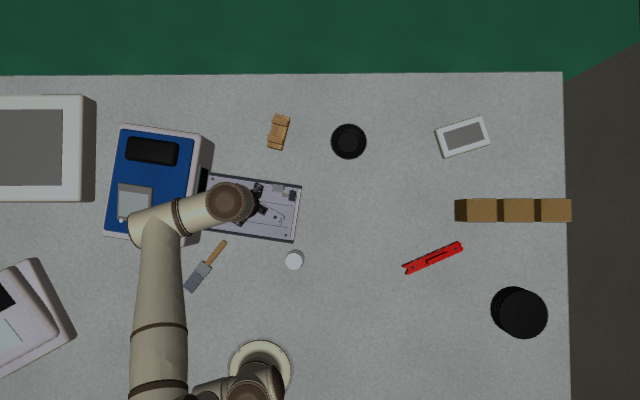

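View pics/wrist8.png

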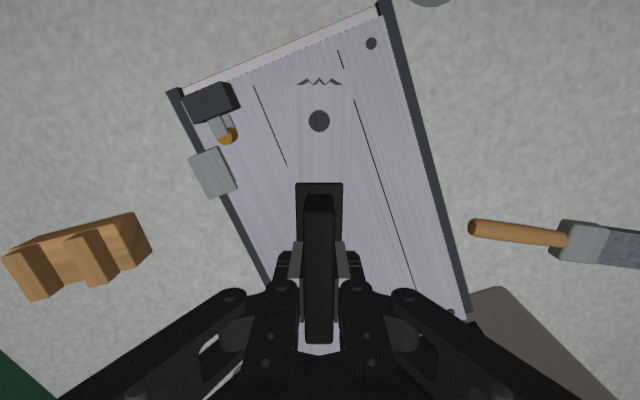

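Run:
```python
from h import *
np.set_printoptions(precision=1,suppress=True)
s=load("side8.pkl");t=load("top8.pkl")
def tri(us,uw):
    a,u=ray(s,us);b,v=ray(t,uw);u=u[0];v=v[0]
    k=np.linalg.lstsq(np.c_[u,-v],b-a,rcond=None)[0];p=a+k[0]*u;q=b+k[1]*v
    return (p+q)/2,np.linalg.norm(p-q)
print("disc end",tri((361,211),(130,228)));print("wrist top disc",tri((340,104),(231,201)))
print("elbow lower rim at z", [ (z,at(s,[(361,229)],z)[0]) for z in (250,300,350)])
print("housing top corners", at(s,[(236,282),(382,320)],200), at(t,[(205,132),(188,247)],200))
```

```text
disc end (array([477.3, 214.1, 461.9]), np.float64(6.1953465978901745))
wrist top disc (array([538.5, -12.9, 493.5]), np.float64(1.9834292340363167))
elbow lower rim at z [(250, array([480.7,  58.2, 250. ])), (300, array([478.2, 103.3, 300. ])), (350, array([475.7, 148.4, 350. ]))]
housing top corners [[708.3 193.5 200. ]
 [418.6 230.6 200. ]] [[741.8 129.7 200. ]
 [416.5 175.2 200. ]]
```

Run:
```python
from h import *
np.set_printoptions(precision=1,suppress=True)
s=load("side8.pkl")
crop(s,"c18.png",290,200,100,90,7)
a=np.radians(-119.55);ex=np.array([np.cos(a),np.sin(a),0]);ey=np.array([-ex[1],ex[0],0]);p=np.array([536.3,-1.4,122])+.8*ex
for x,y,z in [(-108,13,26),(-108,-13,26),(-108,13,0),(-108,-13,0),(-108,16,26),(-108,-16,26),(-95,0,26)]:
    print(x,y,z,(proj(s,p+ex*x+ey*y+[0,0,z])[0]-[290,200])*7)
print("post top", (proj(s,[[597.7,117.4,69],[597.7,117.4,45]])-[290,200])*7)
```

```text
-108 13 26 [ 82.4 440.1]
-108 -13 26 [146.6 482.9]
-108 13 0 [ 85.2 491.1]
-108 -13 0 [148.4 533.6]
-108 16 26 [ 75.  435.3]
-108 -16 26 [154.1 487.9]
-95 0 26 [141.8 435.4]
post top [[ 79.6 671.6]
 [ 82.2 713.2]]
```

View pics/c18.png

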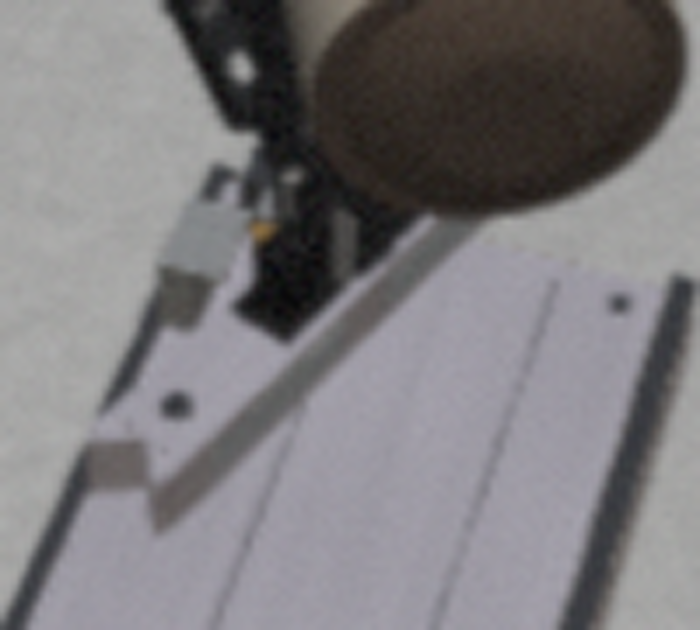

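The held cell's heel shows where predicted to about 1 mm, and the elbow is clear of the housing. I lower it in front of the post.

Request:
{"name": "step_arm", "arguments": {
  "series": [
    [0,0.02,0,0,0,0],
    [0,0.036,-0.03,0,0,0],
    [0,0.036,-0.08,0,0,0],
    [0,0.036,-0.13,0,0,0],
    [0,0.036,-0.17,0,0,0],
    [0,0.036,-0.17,0,0,0],
    [0,0.036,-0.17,0,0,0],
    [0,0.036,-0.17,0,0,0]
  ]
}}

```text
clock: 7.83
position: [538.4, 11.1, 55.0]
ee_rot: [-0.502, 0.865, -0.0, 0.001]
contact_force: [0.4, 0.1, -3.4]
gripper_width: 13.0
```

```bash
python3 snap.py 9 side wrist; python3 -c "
from h import *
d=load('side9.pkl');crop(d,'c19.png',270,210,110,90,7)"
```

```text
t 7.8333 pos [538.401  11.072  55.038] F [ 0.41   0.134 -3.369] w 13.024560618872412 yaw_y 150.2678658893505 z [ 0.002  0.    -1.   ] j [ 0.322  0.392 -0.395  0.001 -0.782 -0.842]
```

View pics/c19.png

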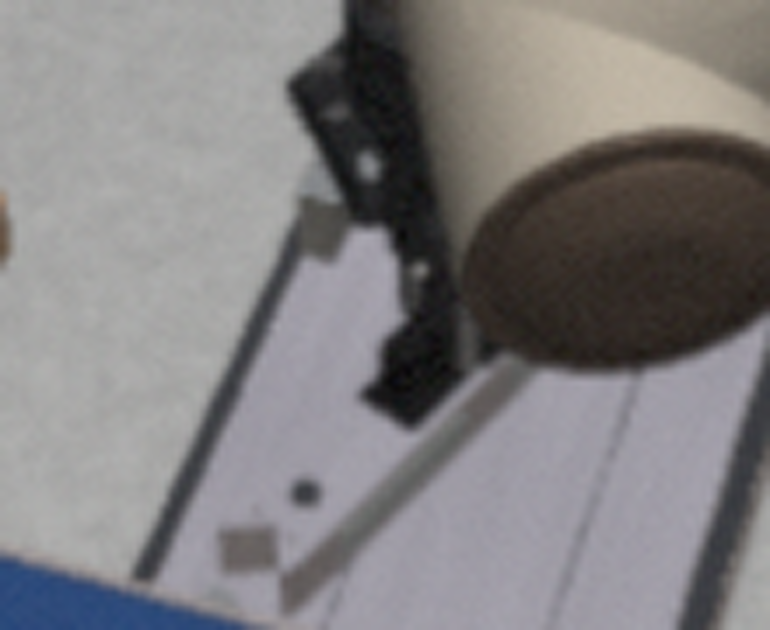

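View pics/wrist9.png

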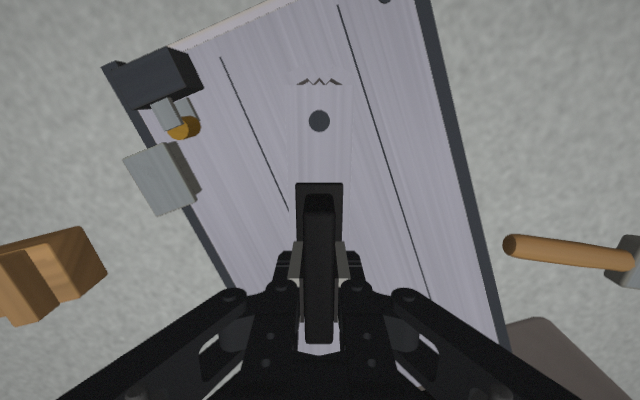

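Request:
{"name": "step_arm", "arguments": {
  "series": [
    [0,0,-0.008,0,0,0],
    [0,0,-0.016,0,0,0],
    [0,0,-0.022,0,0,0],
    [0,0,-0.022,0,0,0],
    [0,0,-0.022,0,0,0]
  ]
}}

```text
clock: 8.35
position: [537.2, 11.2, 45.1]
ee_rot: [-0.502, 0.865, 0.0, -0.0]
contact_force: [0.2, -0.4, -3.1]
gripper_width: 12.7
```

```bash
python3 snap.py 10
```

```text
t 8.35 pos [537.206  11.243  45.117] F [ 0.24  -0.443 -3.065] w 12.74578212918585 yaw_y 150.29408617051433 z [-0. -0. -1.] j [ 0.323  0.405 -0.406  0.    -0.76  -0.841]
```

Request:
{"name": "step_arm", "arguments": {
  "series": [
    [0,0,-0.002,0,0,0],
    [0,0,-0.004,0,0,0],
    [0,0,-0.004,0,0,0]
  ]
}}

```text
clock: 8.6
position: [537.3, 11.3, 43.6]
ee_rot: [-0.502, 0.865, 0.0, -0.0]
contact_force: [-0.0, 0.2, -3.5]
gripper_width: 12.7
```

Request:
{"name": "step_arm", "arguments": {
  "series": [
    [0,0,-0.001,0,0,0],
    [0,0,-0.002,0,0,0],
    [0,0,-0.002,0,0,0]
  ]
}}

```text
clock: 8.85
position: [537.5, 11.3, 43.1]
ee_rot: [-0.502, 0.865, -0.0, 0.0]
contact_force: [0.0, -0.6, -2.0]
gripper_width: 13.0
```

Request:
{"name": "step_arm", "arguments": {
  "series": [
    [0,0,-0.001,0,0,0],
    [0,0,-0.001,0,0,0],
    [0,0,-0.001,0,0,0]
  ]
}}

```text
clock: 9.1
position: [537.5, 11.3, 43.1]
ee_rot: [-0.502, 0.865, -0.0, 0.0]
contact_force: [-2.2, 0.5, 3.3]
gripper_width: 13.0
```

On the plate: the vertical force turned from -3.3 to +3.3 N. Now I feel for the post along the cell's axis.

Request:
{"name": "step_arm", "arguments": {
  "series": [
    [0.004,0.007,0.0005,0,0,0],
    [0.008,0.014,0.0005,0,0,0],
    [0.012,0.021,0.0005,0,0,0],
    [0.0149,0.0261,0.0005,0,0,0],
    [0.0149,0.0261,0.0005,0,0,0],
    [0.0149,0.0261,0.0005,0,0,0]
  ]
}}

```text
clock: 9.6
position: [543.7, 21.8, 43.0]
ee_rot: [-0.502, 0.865, -0.0, 0.0]
contact_force: [-2.6, -2.8, 4.7]
gripper_width: 12.9
```

```bash
python3 snap.py 11 side; python3 -c "
from h import *
d=load('side11.pkl');crop(d,'c20.png',270,230,90,80,7)"
```

```text
t 9.6 pos [543.698  21.773  43.025] F [-2.571 -2.84   4.668] w 12.93138730779389 yaw_y 150.3065552053121 z [ 0.001 -0.    -1.   ] j [ 0.338  0.417 -0.392  0.    -0.761 -0.857]
```

View pics/c20.png

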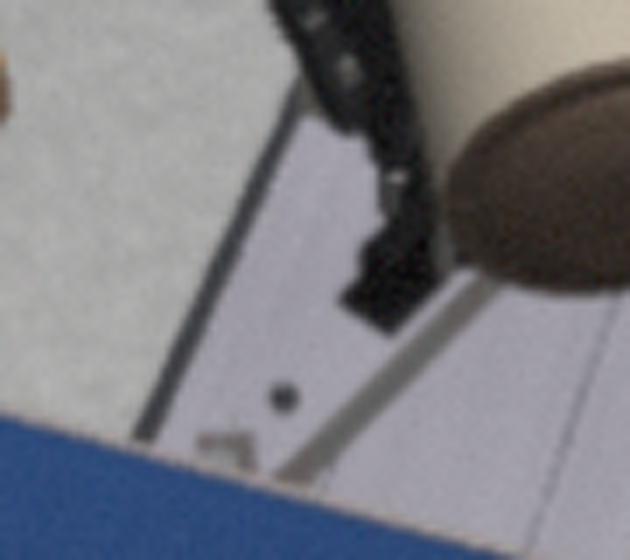

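Request:
{"name": "step_arm", "arguments": {
  "series": [
    [0.0012,0.0022,0.0005,0,0,0],
    [0.0025,0.0043,0.0005,0,0,0],
    [0.0025,0.0043,0.0005,0,0,0]
  ]
}}

```text
clock: 9.9
position: [544.3, 23.3, 43.0]
ee_rot: [-0.502, 0.865, -0.0, -0.0]
contact_force: [-2.0, -3.6, 5.5]
gripper_width: 13.3
```

Request:
{"name": "step_arm", "arguments": {
  "series": [
    [0.0012,0.0022,0,0,0,0],
    [0.0025,0.0043,0,0,0,0],
    [0.0025,0.0043,0,0,0,0]
  ]
}}

```text
clock: 10.15
position: [545.2, 24.9, 43.0]
ee_rot: [-0.502, 0.865, -0.0, -0.0]
contact_force: [-2.8, -4.5, 6.2]
gripper_width: 13.0
```

Request:
{"name": "step_arm", "arguments": {
  "series": [
    [0.0006,0.0011,0.001,0,0,0],
    [0.0012,0.0022,0.001,0,0,0],
    [0.0012,0.0022,0.001,0,0,0]
  ]
}}

```text
clock: 10.4
position: [545.8, 26.1, 43.1]
ee_rot: [-0.502, 0.865, 0.0, -0.0]
contact_force: [-1.8, -4.2, 2.6]
gripper_width: 13.1
```

Request:
{"name": "step_arm", "arguments": {
  "series": [
    [0.0006,0.0011,0,0,0,0],
    [0.0012,0.0022,0,0,0,0],
    [0.0012,0.0022,0,0,0,0]
  ]
}}

```text
clock: 10.65
position: [545.7, 26.2, 43.1]
ee_rot: [-0.502, 0.865, -0.0, -0.001]
contact_force: [-1.8, -6.2, 3.2]
gripper_width: 13.1
```

Request:
{"name": "step_arm", "arguments": {
  "series": [
    [0.0006,0.0011,0,0,0,0],
    [0.0006,0.0011,0,0,0,0],
    [0.0006,0.0011,0,0,0,0]
  ]
}}

```text
clock: 10.9
position: [545.6, 26.3, 43.1]
ee_rot: [-0.502, 0.865, -0.0, -0.001]
contact_force: [-2.6, -7.4, 3.1]
gripper_width: 13.1
```

Run:
```python
import numpy as np
r=103.1;e=lambda p:np.array([np.cos(np.radians(p)),np.sin(np.radians(p))])
p0=-119.7
for d in (2,4,6,8,10,12,13,15,17,18,19,20,20.5,21,21.5):
    v=r*(e(p0+d)-e(p0)); print(d,np.round(v/400,4),round(d/90,4))
```

```text
2 [ 0.0079 -0.0043] 0.0222
4 [ 0.0159 -0.0084] 0.0444
6 [ 0.0241 -0.0121] 0.0667
8 [ 0.0324 -0.0156] 0.0889
10 [ 0.0408 -0.0188] 0.1111
12 [ 0.0493 -0.0217] 0.1333
13 [ 0.0536 -0.023 ] 0.1444
15 [ 0.0623 -0.0254] 0.1667
17 [ 0.071  -0.0276] 0.1889
18 [ 0.0754 -0.0285] 0.2
19 [ 0.0798 -0.0294] 0.2111
20 [ 0.0843 -0.0302] 0.2222
20.5 [ 0.0865 -0.0305] 0.2278
21 [ 0.0887 -0.0309] 0.2333
21.5 [ 0.0909 -0.0312] 0.2389
```

Request:
{"name": "step_arm", "arguments": {
  "series": [
    [0.0003,0.0005,0,0,0,0],
    [0.0003,0.0005,0,0,0,0],
    [0.0003,0.0005,0,0,0,0]
  ]
}}

```text
clock: 11.15
position: [545.6, 26.3, 43.1]
ee_rot: [-0.502, 0.865, -0.0, -0.001]
contact_force: [-2.9, -7.1, 3.0]
gripper_width: 12.9
```

Request:
{"name": "step_arm", "arguments": {
  "series": [
    [0.0005,0.0009,0,0,0,0],
    [0.0005,0.0009,0,0,0,0],
    [0.0005,0.0009,0,0,0,0]
  ]
}}

```text
clock: 11.4
position: [545.5, 26.4, 43.1]
ee_rot: [-0.502, 0.865, -0.0, -0.002]
contact_force: [-3.6, -8.1, 4.0]
gripper_width: 12.9
```

The post is bearing steadily on the notch, about 5 N net. That puts the post near (597.3, 116.8), close to the picture's estimate. I start the pivot about it.

Request:
{"name": "step_arm", "arguments": {
  "series": [
    [0.0039,-0.0022,0,0,0,0.0111],
    [0.0079,-0.0043,0,0,0,0.0222],
    [0.0119,-0.0064,0,0,0,0.0333],
    [0.0159,-0.0084,0,0,0,0.0444],
    [0.02,-0.0103,0,0,0,0.0556],
    [0.0241,-0.0121,0,0,0,0.0667],
    [0.0241,-0.0121,0,0,0,0.0667]
  ]
}}

```text
clock: 11.98
position: [554.8, 20.8, 43.1]
ee_rot: [-0.546, 0.837, 0.0, -0.003]
contact_force: [-3.5, -11.0, 6.6]
gripper_width: 12.9
```

```bash
python3 snap.py 12
```

```text
t 11.9833 pos [554.789  20.829  43.107] F [ -3.547 -11.028   6.647] w 12.934382295290856 yaw_y 156.2473015361866 z [-0.004 -0.003 -1.   ] j [ 0.33   0.434 -0.361  0.002 -0.78  -0.746]
```

Request:
{"name": "step_arm", "arguments": {
  "series": [
    [0.0037,-0.0027,0.0007,0,0,0.0111],
    [0.0079,-0.0044,0.0007,0,0,0.0222],
    [0.0121,-0.006,0.0007,0,0,0.0333],
    [0.0163,-0.0076,0.0007,0,0,0.0444],
    [0.0205,-0.0091,0.0007,0,0,0.0556],
    [0.0248,-0.0105,0.0007,0,0,0.0667],
    [0.0291,-0.0118,0.0007,0,0,0.0778],
    [0.0291,-0.0118,0.0007,0,0,0.0778]
  ]
}}

```text
clock: 12.65
position: [566.3, 15.7, 43.2]
ee_rot: [-0.597, 0.803, 0.0, -0.003]
contact_force: [-3.0, -11.2, 5.3]
gripper_width: 13.0
```

```bash
python3 snap.py 13 wrist side; python3 -c "
from h import *
d=load('side13.pkl');crop(d,'c21.png',270,200,120,100,6)"
```

```text
t 12.65 pos [566.306  15.689  43.216] F [ -2.954 -11.162   5.275] w 13.00865421134033 yaw_y 163.2587901355268 z [-0.005 -0.003 -1.   ] j [ 0.315  0.45  -0.332  0.002 -0.794 -0.608]
```

View pics/wrist13.png

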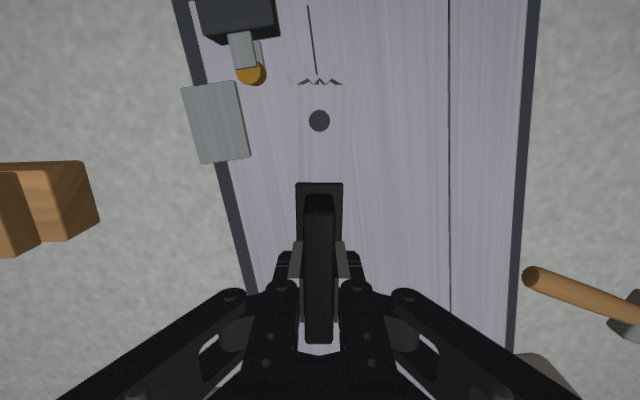

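View pics/c21.png

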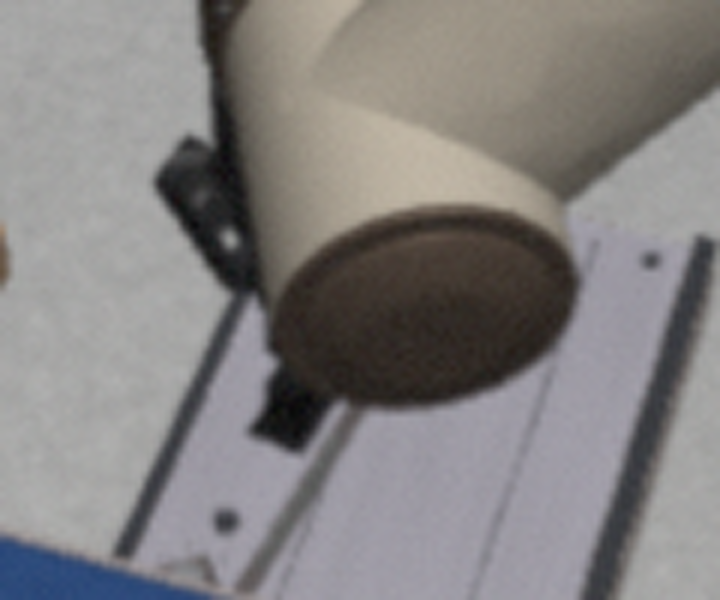

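Run:
```python
import numpy as np
r=104.5;e=lambda p:np.array([np.cos(np.radians(p)),np.sin(np.radians(p))])
p0=-106.75
for d in (1,2,3,4,5,6,7,8,8.5):
    v=r*(e(p0+d)-e(p0)); print(d,np.round(v/400+[-.0003,-.0014],4),round(d/90,4))
```

```text
1 [ 0.0041 -0.0027] 0.0111
2 [ 0.0085 -0.0039] 0.0222
3 [ 0.0129 -0.005 ] 0.0333
4 [ 0.0173 -0.006 ] 0.0444
5 [ 0.0218 -0.007 ] 0.0556
6 [ 0.0263 -0.0079] 0.0667
7 [ 0.0307 -0.0087] 0.0778
8 [ 0.0352 -0.0094] 0.0889
8.5 [ 0.0375 -0.0098] 0.0944
```

Request:
{"name": "step_arm", "arguments": {
  "series": [
    [0.0041,-0.0027,0,0,0,0.0111],
    [0.0085,-0.0039,0,0,0,0.0222],
    [0.0129,-0.005,0,0,0,0.0333],
    [0.0129,-0.005,0,0,0,0.0333]
  ]
}}

```text
clock: 13.08
position: [571.8, 14.0, 43.2]
ee_rot: [-0.618, 0.787, 0.0, -0.003]
contact_force: [-2.8, -11.1, 3.6]
gripper_width: 12.9
```

```bash
python3 snap.py 14 wrist
```

```text
t 13.0833 pos [571.79   14.018  43.173] F [ -2.834 -11.056   3.597] w 12.876089813077733 yaw_y 166.2768677314434 z [-0.004 -0.003 -1.   ] j [ 0.309  0.457 -0.319  0.002 -0.799 -0.549]
```

View pics/wrist14.png

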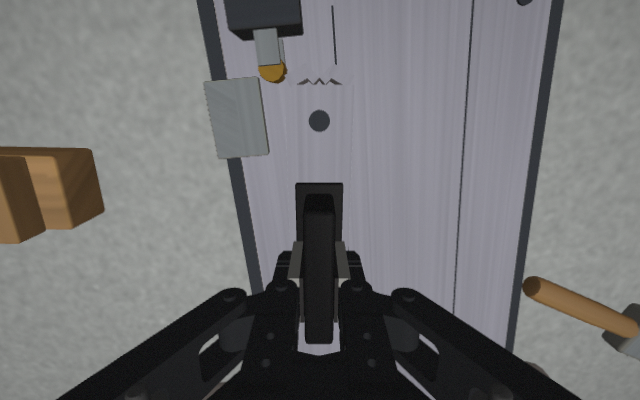

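Request:
{"name": "step_arm", "arguments": {
  "series": [
    [0.0022,-0.0013,0,0,0,0.0056],
    [0.0044,-0.0023,0,0,0,0.0111],
    [0.0066,-0.0028,0,0,0,0.0167],
    [0.0066,-0.0028,0,0,0,0.0167]
  ]
}}

```text
clock: 13.47
position: [573.1, 13.7, 43.2]
ee_rot: [-0.627, 0.779, 0.001, -0.003]
contact_force: [-6.9, -7.5, 6.8]
gripper_width: 13.1
```

```bash
python3 snap.py 15 wrist; python3 -c "
from h import *
d=load('wrist15.pkl');crop(d,'c22.png',190,0,180,180,4)"
```

```text
t 13.4667 pos [573.116  13.722  43.186] F [-6.92  -7.463  6.813] w 13.108696568014615 yaw_y 167.58740147922686 z [-0.006 -0.001 -1.   ] j [ 0.306  0.46  -0.313 -0.001 -0.804 -0.522]
```

View pics/c22.png

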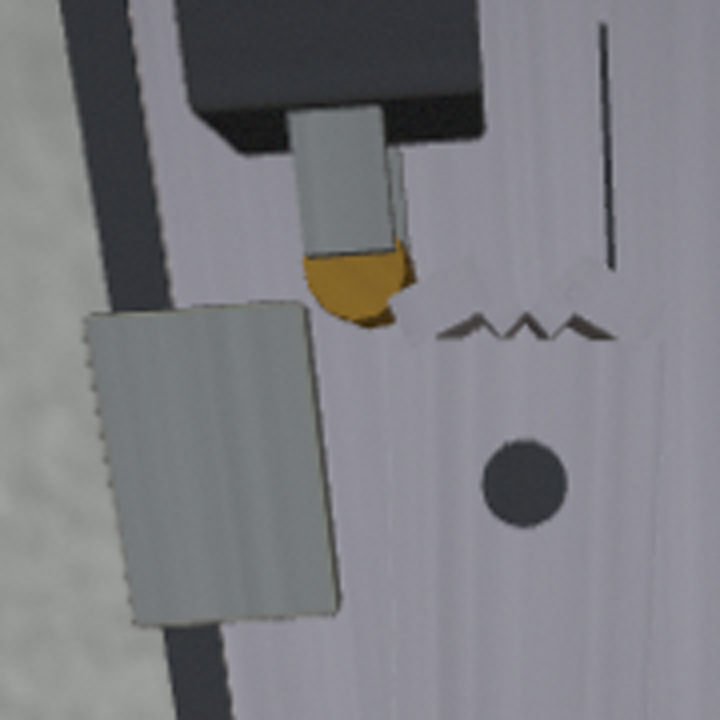

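The bevelled toe corner is now on the roller (crop px (395,300)), and the side force has gone up to 7 N. I push on in small steps.

Request:
{"name": "step_arm", "arguments": {
  "series": [
    [0.0022,-0.0004,0,0,0,0.0056],
    [0.0045,-0.0008,0,0,0,0.0111],
    [0.0045,-0.0008,0,0,0,0.0111]
  ]
}}

```text
clock: 13.77
position: [575.5, 13.1, 43.2]
ee_rot: [-0.634, 0.773, 0.001, -0.003]
contact_force: [-4.6, -8.3, 5.0]
gripper_width: 13.1
```

```bash
python3 snap.py 16
```

```text
t 13.7667 pos [575.451  13.114  43.201] F [-4.577 -8.29   5.03 ] w 13.08731791801599 yaw_y 168.66464118513395 z [-0.005 -0.002 -1.   ] j [ 0.304  0.463 -0.308  0.001 -0.805 -0.502]
```

Request:
{"name": "step_arm", "arguments": {
  "series": [
    [0.0022,-0.0004,0,0,0,0.0056],
    [0.0045,-0.0008,0,0,0,0.0111],
    [0.0045,-0.0008,0,0,0,0.0111]
  ]
}}

```text
clock: 14.02
position: [577.1, 12.7, 43.2]
ee_rot: [-0.64, 0.768, 0.001, -0.003]
contact_force: [-4.8, -8.2, 5.1]
gripper_width: 12.8
```

```bash
python3 snap.py 17 wrist; python3 -c "
from h import *
d=load('wrist17.pkl');crop(d,'c23.png',190,0,180,180,4)"
```

```text
t 14.0167 pos [577.138  12.712  43.205] F [-4.783 -8.237  5.099] w 12.802693778602501 yaw_y 169.644805269762 z [-0.006 -0.002 -1.   ] j [ 0.303  0.465 -0.304  0.    -0.808 -0.484]
```

View pics/c23.png

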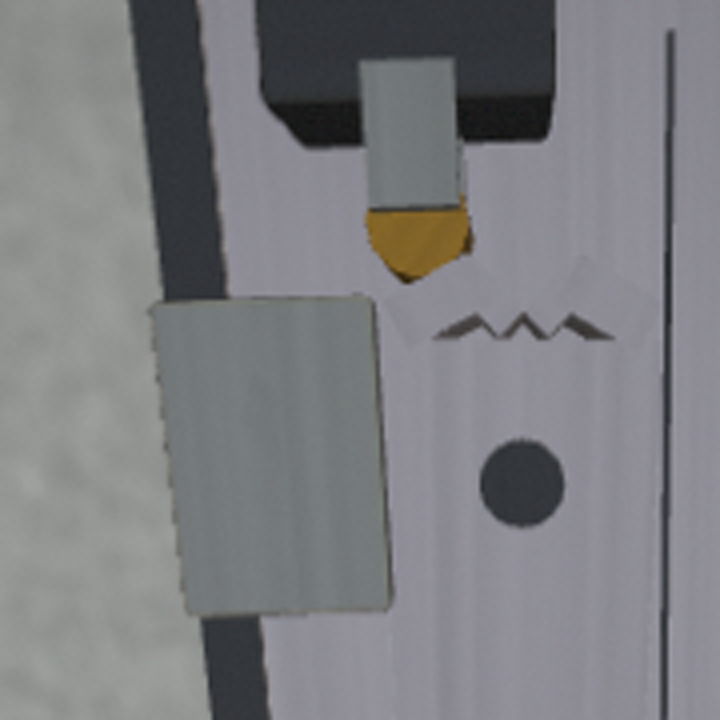

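Request:
{"name": "step_arm", "arguments": {
  "series": [
    [0.0027,-0.0003,0,0,0,0.0056],
    [0.0055,-0.0006,0,0,0,0.0111],
    [0.0055,-0.0006,0,0,0,0.0111]
  ]
}}

```text
clock: 14.32
position: [579.8, 12.5, 43.2]
ee_rot: [-0.647, 0.762, 0.001, -0.002]
contact_force: [-3.6, -7.6, 3.2]
gripper_width: 12.9
```

```bash
python3 snap.py 18 wrist; python3 -c "
from h import *
d=load('wrist18.pkl');crop(d,'c24.png',190,0,180,180,4)"
```

```text
t 14.3167 pos [579.823  12.544  43.187] F [-3.591 -7.617  3.245] w 12.871363907978328 yaw_y 170.6802174236258 z [-0.004 -0.002 -1.   ] j [ 0.301  0.469 -0.298  0.001 -0.809 -0.464]
```

View pics/c24.png

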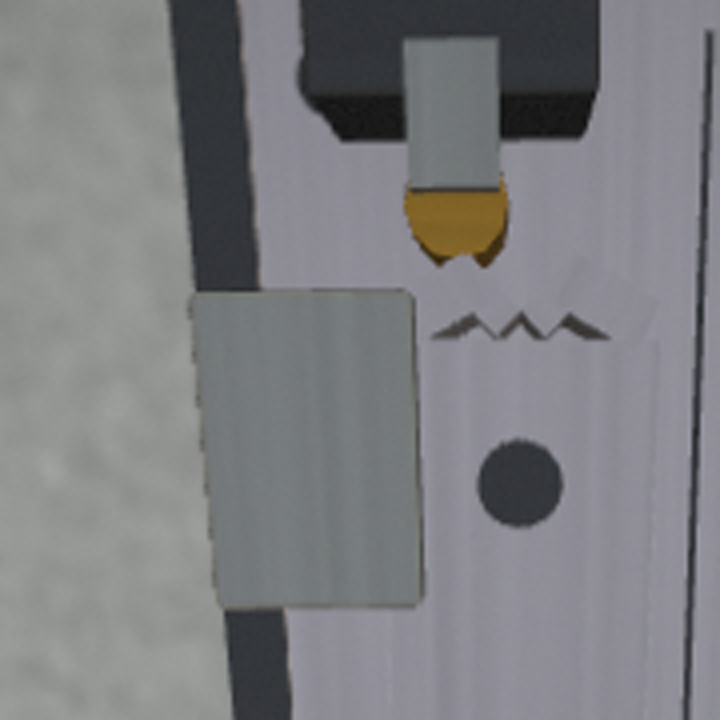

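Run:
```python
from h import *
np.set_printoptions(precision=1,suppress=True)
w=load("wrist18.pkl");f=lambda p,z:at(w,(np.array(p,float)+.5)/4-.5+[190,0],z)
def ang(P): d=P[0]-P[1]; return np.degrees(np.arctan2(*(d[:2] if 0 else d[[1,0]])))
L=f([(413,295),(423,603)],80);print("lip",L,ang(L))
L=f([(192,295),(220,607)],80);print("lip outer",L,ang(L))
G=f([(710,30),(690,720)],45);print("groove",G,ang(G))
print("roller (45+20)",f([(457,215)],68))
C=f([(520,483)],71);print("toe dot",C)
B=f([(655,300),(650,700)],71);print("cell right edge",B,ang(B))
e=np.array([np.cos(np.radians(-99.32)),np.sin(np.radians(-99.32)),0]);print("predicted toe",np.array([579.8,12.5,0])+95.8*e,"dot", np.array([579.8,12.5,0])+69.3*e, "heel",np.array([579.8,12.5,0])-104.2*e)
```

```text
lip [[577.2 -78.2  80. ]
 [582.2 -45.9  80. ]] -98.8716626023875
lip outer [[600.3 -81.9  80. ]
 [605.4 -49.2  80. ]] -98.73225805834282
groove [[ 537.  -105.2   45. ]
 [ 549.7  -17.    45. ]] -98.20735514077546
roller (45+20) [[571.5 -86.6  68. ]]
toe dot [[569.1 -56.7  71. ]]
cell right edge [[550.8 -74.   71. ]
 [557.2 -27.9  71. ]] -97.93423317017022
predicted toe [564.3 -82.    0. ] dot [568.6 -55.9   0. ] heel [596.7 115.3   0. ]
```

Run:
```python
from h import *
np.set_printoptions(precision=1,suppress=True)
s=load("side9.pkl");t=load("top0.pkl")
crop(t,"c25.png",212,175,24,24,24)
crop(s,"c26.png",290,280,40,30,18)
```

```text
(no output)
```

View pics/c25.png

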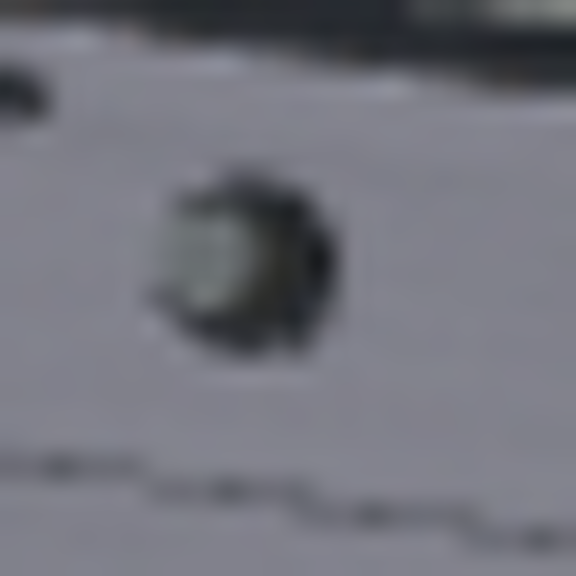

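View pics/c26.png

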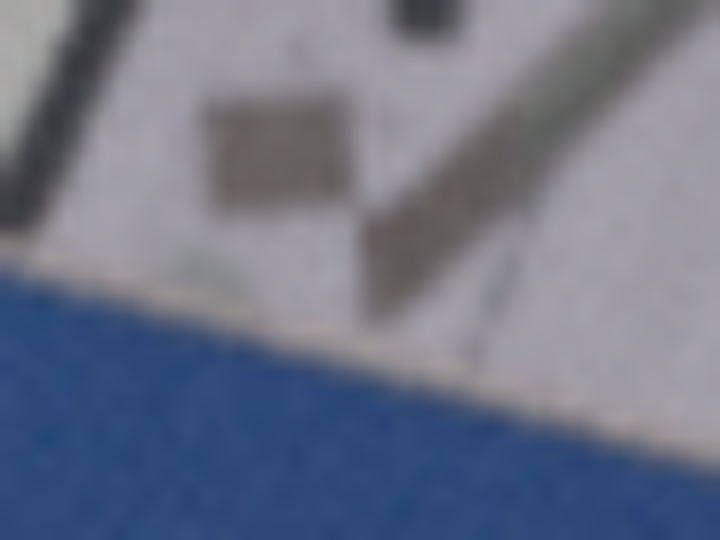

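Run:
```python
from h import *
np.set_printoptions(precision=1,suppress=True)
s=load("side9.pkl");t=load("top0.pkl");w=load("wrist18.pkl")
print("top",at(t,[(212+208.5/24-.5,175+258/24-.5)],69),"base",at(t,[(212+245/24-.5,175+265/24-.5)],50))
print("side",at(s,[(290+207/18-.5,280+265/18-.5)],69))
# calibration check using lip inner corners in 3 cams
print("top lip",at(t,(np.array([(495,148),(560,153),(558,195),(495,187)])+.5)/6-.5+[190,160],80).mean(0))
print("wrist lip",at(w,(np.array([(192,295),(413,292),(423,603),(220,607)])+.5)/4-.5+[190,0],80).mean(0))
xd=np.array([.9885,-.1513]);yd=np.array([.1513,.9885])
```

```text
top [[598.8 119.1  69. ]] base [[599.1 119.2  50. ]]
side [[599.4 113.   69. ]]
top lip [588.7 -62.7  80. ]
wrist lip [591.3 -63.9  80. ]
```

The pictures and the three contact readings agree: the post is really near (601, 118) in the arm's frame. So the notch has been bearing on one flank only, about 4 mm off to -x. I swing back out, centre the notch and seat it properly.

Request:
{"name": "step_arm", "arguments": {
  "series": [
    [-0.005,-0.0075,0.0005,0,0,0],
    [-0.0125,-0.0025,0.0005,0,0,-0.0456],
    [-0.0308,0.007,0.0005,0,0,-0.0911],
    [-0.049,0.0133,0.0005,0,0,-0.1378],
    [-0.0665,0.021,0.0005,0,0,-0.1833],
    [-0.0665,0.021,0.0005,0,0,-0.1833],
    [-0.0665,0.021,0.0005,0,0,-0.1833]
  ]
}}

```text
clock: 14.95
position: [555.0, 23.2, 43.3]
ee_rot: [-0.533, 0.846, 0.0, -0.0]
contact_force: [0.9, -0.6, -3.2]
gripper_width: 13.2
```

```bash
python3 snap.py 19 wrist side; python3 -c "
from h import *
d=load('side19.pkl');crop(d,'c27.png',280,260,60,50,12)"
```

```text
t 14.95 pos [554.964  23.157  43.268] F [ 0.936 -0.594 -3.239] w 13.20807313123713 yaw_y 154.4267165045812 z [-0.  0. -1.] j [ 0.333  0.433 -0.363 -0.001 -0.776 -0.779]
```

View pics/c27.png

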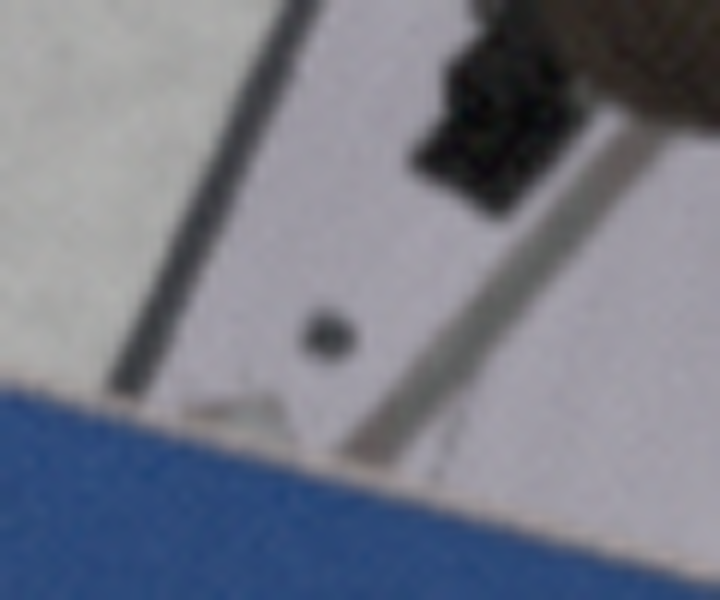

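Request:
{"name": "step_arm", "arguments": {
  "series": [
    [0,0,-0.0006,0,0,0],
    [0.0005,0.0011,-0.0012,0,0,0],
    [0.0005,0.0011,-0.0012,0,0,0]
  ]
}}

```text
clock: 15.3
position: [555.2, 23.1, 43.1]
ee_rot: [-0.532, 0.847, 0.0, -0.0]
contact_force: [-1.3, -1.5, -2.5]
gripper_width: 12.6
```

Request:
{"name": "step_arm", "arguments": {
  "series": [
    [0.0005,0.0011,0,0,0,0],
    [0.0011,0.0023,0,0,0,0],
    [0.0011,0.0023,0,0,0,0]
  ]
}}

```text
clock: 15.55
position: [555.0, 23.3, 43.2]
ee_rot: [-0.532, 0.847, 0.0, -0.001]
contact_force: [-2.5, -4.8, -2.4]
gripper_width: 13.1
```

Request:
{"name": "step_arm", "arguments": {
  "series": [
    [0.0011,-0.0003,-0.0005,0,0,0],
    [0.0016,-0.0003,-0.0005,0,0,0],
    [0.0016,-0.0003,-0.0005,0,0,0]
  ]
}}

```text
clock: 15.8
position: [555.2, 23.2, 43.1]
ee_rot: [-0.532, 0.847, 0.0, -0.001]
contact_force: [-3.7, -3.3, 0.4]
gripper_width: 13.1
```

Request:
{"name": "step_arm", "arguments": {
  "series": [
    [0.0004,0.0009,0,0,0,0],
    [0.0004,0.0009,0,0,0,0],
    [0.0004,0.0009,0,0,0,0]
  ]
}}

```text
clock: 16.05
position: [555.1, 23.1, 43.2]
ee_rot: [-0.532, 0.847, 0.0, -0.002]
contact_force: [-5.4, -5.9, 1.1]
gripper_width: 13.1
```

```bash
python3 snap.py 20
python3 - <<'E'
import numpy as np
r=104;e=lambda p:np.array([np.cos(np.radians(p)),np.sin(np.radians(p))])
p0=-115.7
for d in range(1,19):
    v=r*(e(p0+d)-e(p0)); print(d,np.round(v/400,4),round(d/90,4))
E
```

```text
t 16.05 pos [555.131  23.143  43.163] F [-5.371 -5.864  1.142] w 13.149477807983928 yaw_y 154.2912615110921 z [-0.003 -0.002 -1.   ] j [ 0.334  0.434 -0.361  0.001 -0.779 -0.783]
1 [ 0.0041 -0.0019] 0.0111
2 [ 0.0082 -0.0038] 0.0222
3 [ 0.0124 -0.0056] 0.0333
4 [ 0.0166 -0.0073] 0.0444
5 [ 0.0208 -0.0089] 0.0556
6 [ 0.0251 -0.0105] 0.0667
7 [ 0.0294 -0.012 ] 0.0778
8 [ 0.0337 -0.0134] 0.0889
9 [ 0.038  -0.0148] 0.1
10 [ 0.0424 -0.016 ] 0.1111
11 [ 0.0468 -0.0172] 0.1222
12 [ 0.0512 -0.0183] 0.1333
13 [ 0.0556 -0.0194] 0.1444
14 [ 0.06   -0.0203] 0.1556
15 [ 0.0645 -0.0212] 0.1667
16 [ 0.0689 -0.022 ] 0.1778
17 [ 0.0734 -0.0227] 0.1889
18 [ 0.0779 -0.0234] 0.2
```

Seated: the position holds still and both components of the force rise. I pivot again.

Request:
{"name": "step_arm", "arguments": {
  "series": [
    [0.0041,-0.0019,0,0,0,0.0111],
    [0.0082,-0.0038,0,0,0,0.0222],
    [0.0124,-0.0056,0,0,0,0.0333],
    [0.0166,-0.0073,0,0,0,0.0444],
    [0.0208,-0.0089,0,0,0,0.0556],
    [0.0251,-0.0105,0,0,0,0.0667],
    [0.0294,-0.012,0,0,0,0.0778],
    [0.0337,-0.0134,0,0,0,0.0889],
    [0.0337,-0.0134,0,0,0,0.0889]
  ]
}}

```text
clock: 16.8
position: [568.9, 17.8, 43.1]
ee_rot: [-0.59, 0.807, 0.0, -0.002]
contact_force: [-3.7, -5.4, 2.3]
gripper_width: 13.1
```

```bash
python3 snap.py 21
```

```text
t 16.8 pos [568.916  17.8    43.127] F [-3.663 -5.412  2.297] w 13.14735798361465 yaw_y 162.3431285593984 z [-0.003 -0.002 -1.   ] j [ 0.316  0.453 -0.327  0.001 -0.794 -0.625]
```

Request:
{"name": "step_arm", "arguments": {
  "series": [
    [0.0043,-0.0014,0,0,0,0.0111],
    [0.0087,-0.0026,0,0,0,0.0222],
    [0.0131,-0.0038,0,0,0,0.0333],
    [0.0175,-0.0049,0,0,0,0.0444],
    [0.0175,-0.0049,0,0,0,0.0444]
  ]
}}

```text
clock: 17.22
position: [576.0, 15.8, 43.2]
ee_rot: [-0.618, 0.786, 0.0, -0.002]
contact_force: [-3.5, -5.6, 2.0]
gripper_width: 12.9
```

Request:
{"name": "step_arm", "arguments": {
  "series": [
    [0.0022,-0.0006,0,0,0,0.0056],
    [0.0044,-0.0011,0,0,0,0.0111],
    [0.0044,-0.0011,0,0,0,0.0111]
  ]
}}

```text
clock: 17.47
position: [577.0, 15.6, 43.2]
ee_rot: [-0.624, 0.781, 0.001, -0.002]
contact_force: [-5.8, -3.9, 2.3]
gripper_width: 12.7
```

```bash
python3 snap.py 22 wrist; python3 -c "
from h import *
d=load('wrist22.pkl');crop(d,'c28.png',190,0,180,180,4)"
```

```text
t 17.4667 pos [577.042  15.591  43.163] F [-5.767 -3.923  2.345] w 12.714973305550817 yaw_y 167.25076822190383 z [-0.004 -0.001 -1.   ] j [ 0.307  0.465 -0.305 -0.    -0.805 -0.53 ]
```

View pics/c28.png

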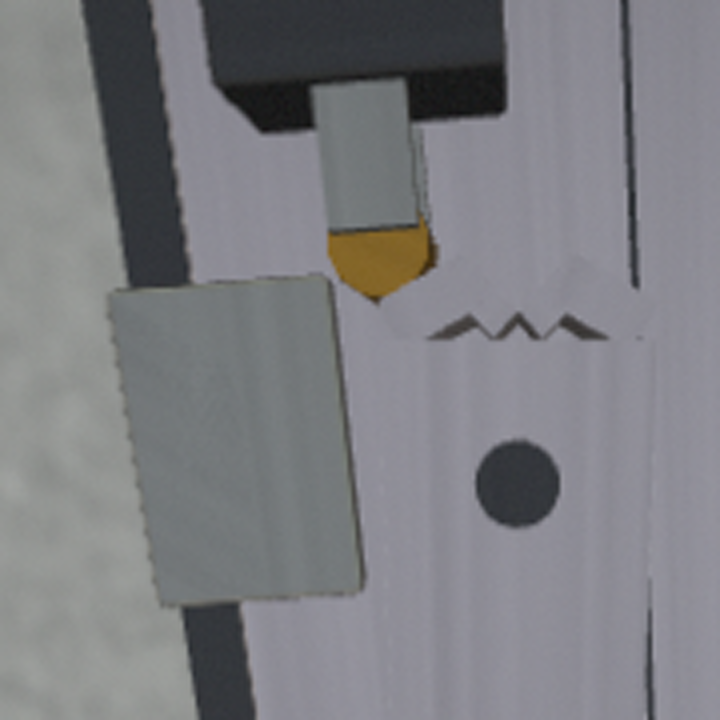

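Request:
{"name": "step_arm", "arguments": {
  "series": [
    [0.0022,-0.0005,0,0,0,0.0056],
    [0.0045,-0.0009,0,0,0,0.0111],
    [0.0067,-0.0013,0,0,0,0.0167],
    [0.009,-0.0017,0,0,0,0.0222],
    [0.009,-0.0017,0,0,0,0.0222]
  ]
}}

```text
clock: 17.93
position: [580.3, 14.9, 43.2]
ee_rot: [-0.637, 0.77, 0.001, -0.002]
contact_force: [-5.1, -3.1, 3.9]
gripper_width: 13.0
```

```bash
python3 snap.py 23
```

```text
t 17.9333 pos [580.278  14.922  43.165] F [-5.107 -3.146  3.867] w 12.957564032105878 yaw_y 169.20591682185093 z [-0.005 -0.001 -1.   ] j [ 0.304  0.469 -0.296 -0.    -0.81  -0.492]
```

Request:
{"name": "step_arm", "arguments": {
  "series": [
    [0.0022,-0.0003,0,0,0,0.0056],
    [0.0045,-0.0007,0,0,0,0.0111],
    [0.0045,-0.0007,0,0,0,0.0111]
  ]
}}

```text
clock: 18.18
position: [583.6, 14.4, 43.2]
ee_rot: [-0.645, 0.764, -0.0, -0.001]
contact_force: [-2.0, -5.9, 0.2]
gripper_width: 13.0
```

```bash
python3 snap.py 24 wrist; python3 -c "
from h import *
d=load('wrist24.pkl');crop(d,'c29.png',190,0,180,180,4)"
```

```text
t 18.1833 pos [583.552  14.419  43.191] F [-1.999 -5.9    0.239] w 12.99017196547618 yaw_y 170.37805599257834 z [-0.002 -0.002 -1.   ] j [ 0.303  0.473 -0.291  0.002 -0.809 -0.472]
```

View pics/c29.png

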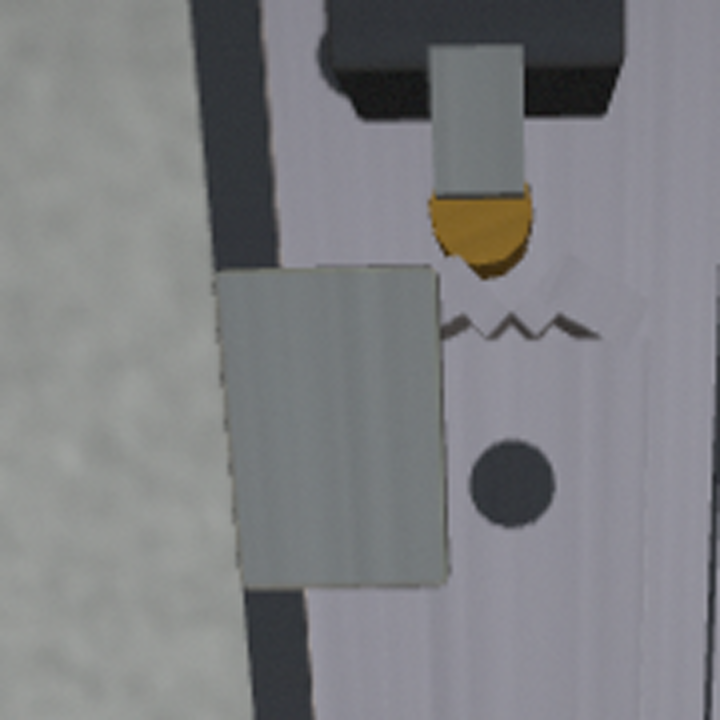

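Request:
{"name": "step_arm", "arguments": {
  "series": [
    [0.0015,-0.0002,0,0,0,0.0037],
    [0.003,-0.0004,0,0,0,0.0075],
    [0.003,-0.0004,0,0,0,0.0075]
  ]
}}

```text
clock: 18.48
position: [584.4, 14.3, 43.2]
ee_rot: [-0.65, 0.76, 0.0, -0.002]
contact_force: [-2.0, -4.8, 0.6]
gripper_width: 12.6
```

```bash
python3 snap.py 25 wrist; python3 -c "
from h import *
d=load('wrist25.pkl');crop(d,'c30.png',190,0,180,180,4)"
```

```text
t 18.4833 pos [584.437  14.286  43.177] F [-2.02  -4.807  0.632] w 12.628517815397233 yaw_y 171.03877007531275 z [-0.002 -0.002 -1.   ] j [ 0.302  0.474 -0.288  0.001 -0.812 -0.459]
```

View pics/c30.png

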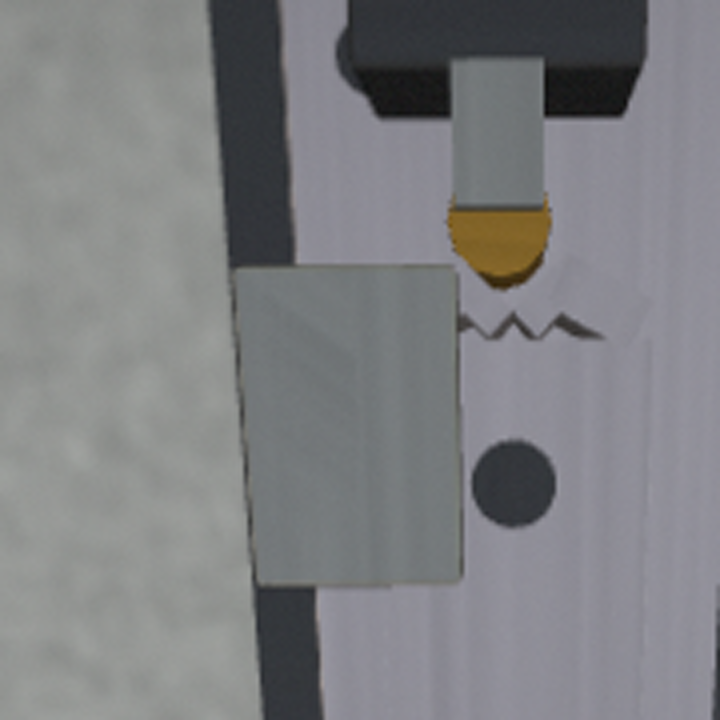

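Request:
{"name": "step_arm", "arguments": {
  "series": [
    [0.0012,-0.0002,0,0,0,0.0028],
    [0.0024,-0.0003,0,0,0,0.0056],
    [0.0024,-0.0003,0,0,0,0.0056]
  ]
}}

```text
clock: 18.78
position: [584.4, 14.3, 43.2]
ee_rot: [-0.652, 0.758, 0.001, -0.002]
contact_force: [-5.3, -4.0, 1.7]
gripper_width: 12.8
```

```bash
python3 snap.py 26 wrist; python3 -c "
from h import *
d=load('wrist26.pkl');crop(d,'c31.png',190,0,180,180,4)"
```

```text
t 18.7833 pos [584.411  14.288  43.172] F [-5.339 -3.966  1.656] w 12.808280882735158 yaw_y 171.41778009202514 z [-0.004 -0.001 -1.   ] j [ 0.301  0.475 -0.286  0.    -0.814 -0.451]
```

View pics/c31.png

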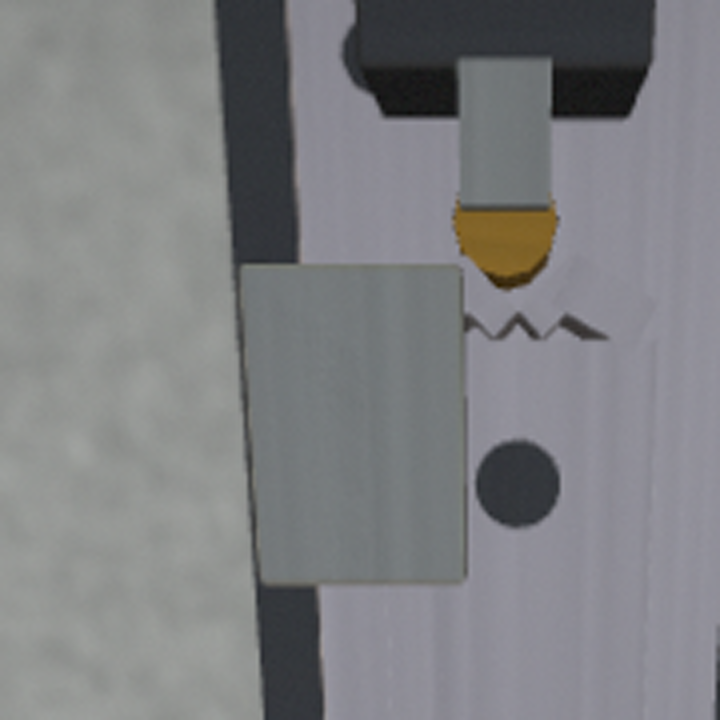

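The side force rises with no further travel, so the toe is on the stop and the roller is in the groove. I hold for a moment, relax the push, then open.

Request:
{"name": "step_arm", "arguments": {
  "series": [
    [0,0,0,0,0,0],
    [0,0,0,0,0,0],
    [-0.0005,-0.0004,0,0,0,0],
    [-0.001,-0.0008,0,0,0,0],
    [-0.0014,-0.0011,0,0,0,0],
    [-0.0014,-0.0011,0,0,0,0]
  ]
}}

```text
clock: 19.33
position: [584.5, 14.3, 43.2]
ee_rot: [-0.652, 0.758, 0.001, -0.001]
contact_force: [-4.3, -2.8, 1.6]
gripper_width: 13.0
```

```bash
python3 snap.py 27
```

```text
t 19.3333 pos [584.461  14.296  43.177] F [-4.262 -2.801  1.611] w 12.988937995596864 yaw_y 171.4171792340306 z [-0.003 -0.001 -1.   ] j [ 0.301  0.474 -0.287 -0.    -0.812 -0.451]
```

Request:
{"name": "step_arm", "arguments": {
  "series": [
    [-0.0015,-0.001,0.0004,0,0,0],
    [-0.003,-0.002,0.0004,0,0,0],
    [-0.003,-0.002,0.0004,0,0,0]
  ]
}}

```text
clock: 19.58
position: [584.5, 14.3, 43.2]
ee_rot: [-0.652, 0.758, 0.0, 0.0]
contact_force: [-2.2, -0.2, -1.7]
gripper_width: 13.1
```

```bash
python3 snap.py 28
```

```text
t 19.5833 pos [584.515  14.313  43.181] F [-2.181 -0.156 -1.711] w 13.077854749983837 yaw_y 171.44895499780722 z [-0.  0. -1.] j [ 0.301  0.473 -0.289 -0.    -0.808 -0.45 ]
```

Request:
{"name": "step_arm", "arguments": {
  "series": [
    [0,0,0,0,0,0],
    [0,0,0,0,0,0],
    [0,0,0,0,0,0],
    [0,0,0,0,0,0],
    [0,0,0.005,0,0,0],
    [0,0,0.005,0,0,0]
  ],
  "jaw": -0.2
}}

```text
clock: 20.08
position: [585.3, 14.3, 45.9]
ee_rot: [-0.653, 0.758, -0.0, 0.001]
contact_force: [-0.3, 1.0, -0.4]
gripper_width: 34.1
```

```bash
python3 snap.py 29 wrist
```

```text
t 20.0833 pos [585.298  14.286  45.897] F [-0.333  0.983 -0.377] w 34.062616922334314 yaw_y 171.48369170767273 z [ 0.002  0.    -1.   ] j [ 0.301  0.47  -0.286  0.    -0.813 -0.45 ]
```

View pics/wrist29.png

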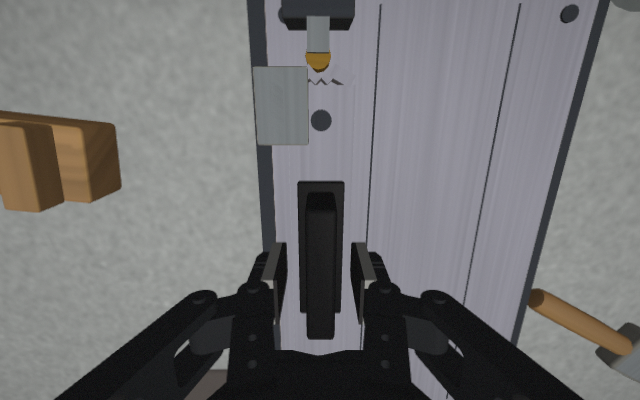

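Request:
{"name": "step_arm", "arguments": {
  "series": [
    [0,0,0.03,0,0,0],
    [0,0,0.08,0,0,0],
    [0,0,0.16,0,0,0],
    [0,0,0.24,0,0,0],
    [0,0,0.3,0,0,0],
    [0,0,0.3,0,0,0],
    [0,0,0.3,0,0,0],
    [0,0,0.3,0,0,0]
  ]
}}

```text
clock: 20.8
position: [583.9, 14.1, 164.6]
ee_rot: [-0.652, 0.758, 0.0, -0.0]
contact_force: [-0.7, 1.0, 0.0]
gripper_width: 34.3
```

```bash
python3 snap.py 30 wrist; python3 -c "
from h import *
d=load('wrist30.pkl');crop(d,'c32.png',240,60,160,200,3)"
```

```text
t 20.8 pos [583.946  14.118 164.62 ] F [-0.665  1.006  0.025] w 34.32190995828531 yaw_y 171.44947812304872 z [-0.001  0.    -1.   ] j [ 0.301  0.344 -0.147 -0.001 -1.081 -0.45 ]
```

View pics/c32.png

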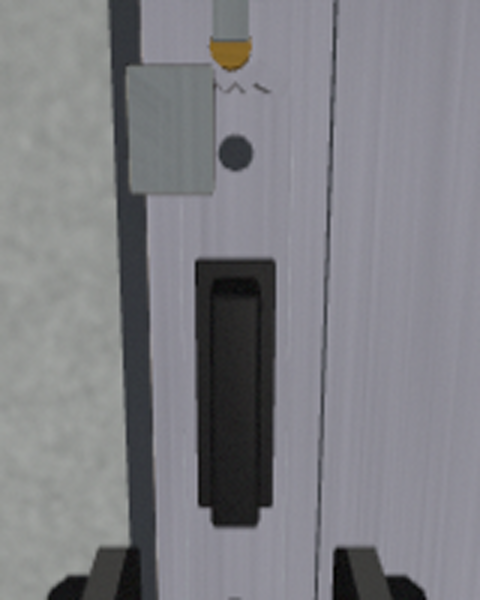

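Request:
{"name": "step_arm", "arguments": {
  "series": [
    [-0.05,-0.1,0.1,0,0,0],
    [-0.1,-0.2,0.15,0,0,0],
    [-0.15,-0.3,0.15,0,0,0],
    [-0.2,-0.4,0.15,0,0,0],
    [-0.25,-0.5,0.15,0,0,0],
    [-0.3,-0.6,0.15,0,0,0],
    [-0.3,-0.6,0.15,0,0,0],
    [-0.3,-0.6,0.15,0,0,0],
    [-0.3,-0.6,0.15,0,0,0]
  ]
}}

```text
clock: 21.6
position: [463.1, -227.3, 223.9]
ee_rot: [-0.651, 0.759, 0.001, -0.001]
contact_force: [-0.2, 0.0, 0.5]
gripper_width: 34.3
```

```bash
python3 snap.py 31 top side; python3 -c "
from h import *
d=load('top31.pkl');crop(d,'c33.png',190,160,120,90,6)
d=load('side31.pkl');crop(d,'c34.png',280,215,120,100,6)"
```

```text
t 21.6 pos [ 463.078 -227.261  223.92 ] F [-0.193  0.03   0.537] w 34.33598638933705 yaw_y 171.25439822072852 z [-0.003  0.001 -1.   ] j [-0.141  0.182 -0.215 -0.    -1.176 -0.011]
```

View pics/c33.png

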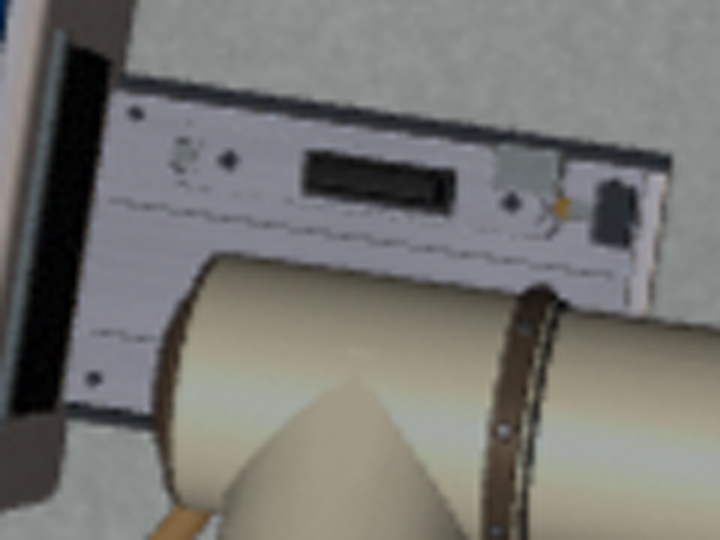

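View pics/top31.png

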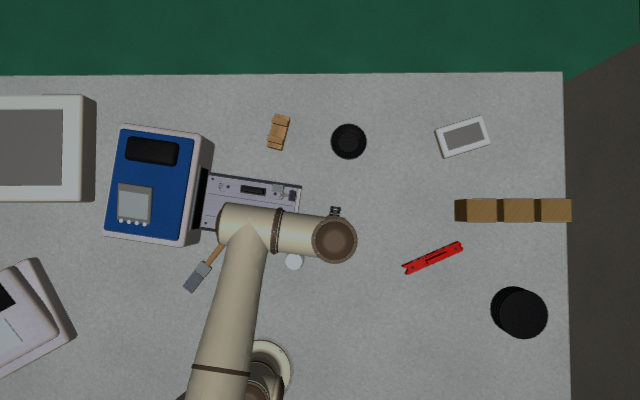

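View pics/c34.png

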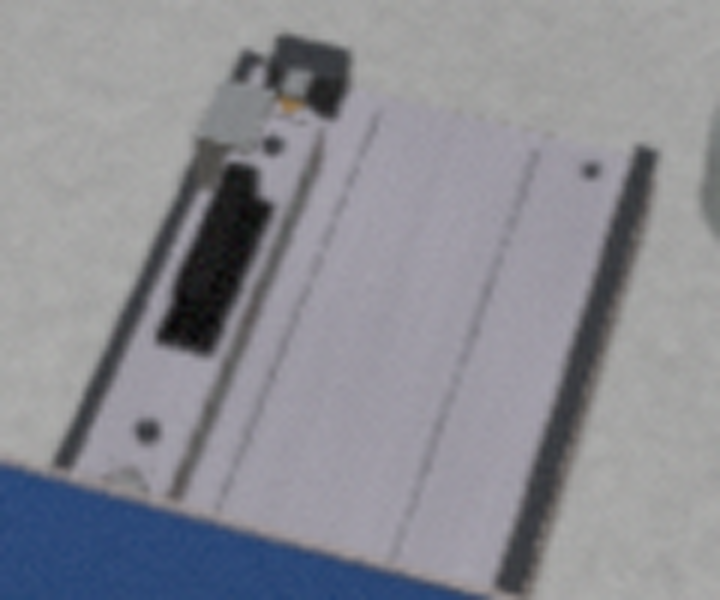

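Run:
```python
from h import *
np.set_printoptions(precision=1,suppress=True)
t=load("top31.pkl");s=load("side31.pkl")
def A(P): d=P[1]-P[0]; return P[0],P[1],np.degrees(np.arctan2(d[1],d[0])),np.linalg.norm(d)
c=lambda d,p,o,z:at(d,(np.array(p,float)+.5)/6-.5+o,z)
print("dots top",A(c(t,[(228,160),(512,203)],[190,160],71)))
print("dots side",A(c(s,[(148,431),(273,146)],[280,215],71)))
print("groove top",A(c(t,[(110,200),(612,275)],[190,160],45)))
print("groove side",A(c(s,[(220,508),(378,115)],[280,215],45)), A(c(s,[(397,553),(537,150)],[280,215],45)))
print("edge lower cell side",A(c(s,[(178,490),(322,135)],[280,215],71)))
```

```text
dots top (array([595.4,  95.3,  71. ]), array([572.3, -53.8,  71. ]), np.float64(-98.79804689889097), np.float64(150.87617132285814))
dots side (array([596.1,  92.3,  71. ]), array([573.3, -55.6,  71. ]), np.float64(-98.74706462819354), np.float64(149.6572458326476))
groove top (array([575.9, 164.7,  45. ]), array([ 535. , -104.1,   45. ]), np.float64(-98.65608097632419), np.float64(271.8513279180145))
groove side (array([566.5, 104.8,  45. ]), array([ 535.7, -102.4,   45. ]), np.float64(-98.45580817578033), np.float64(209.48833221982377)) (array([497.3, 113.5,  45. ]), array([466.4, -94.1,  45. ]), np.float64(-98.45267269215357), np.float64(209.92506670185003))
edge lower cell side (array([579.9, 116.5,  71. ]), array([554.4, -64.9,  71. ]), np.float64(-98.00062085202379), np.float64(183.20846039823013))
```

The cell's axis is at -98.8° and the carriage's grooves at -98.5 to -98.7°, so it is in line. The post sits in the notch and the roller in the groove, and the bystanders have not moved. I let the arm settle and hand in.

Request:
{"name": "step_arm", "arguments": {
  "series": [
    [0,0,0,0,0,0],
    [0,0,0,0,0,0],
    [0,0,0,0,0,0],
    [0,0,0,0,0,0]
  ]
}}

```text
clock: 22.03
position: [465.0, -225.2, 225.2]
ee_rot: [-0.653, 0.757, 0.0, -0.0]
contact_force: [0.4, -0.0, -0.1]
gripper_width: 33.9
```

```bash
python3 -c "
from bench import arm
print(arm.job_done())"
```

```text
the job is handed in; nothing more can be done
None
```

The cell is loaded: heel on the post, toe against the stop, roller in the groove, and let go. I handed the job in at 22 s; no verdict is reported.

- **How it went:** I gripped the grey cell by its rib, set it on the carriage plate swung out, and felt for the post. The first pivot bore on only one flank of the notch, about 4 mm off across the line. I swung back out to 17° and seated the notch properly, then pivoted in until the toe passed the roller and met the stop. Measured tool force stayed below about 14 N throughout. I relaxed it to about 2 N before opening the jaws.
- **Last checks:** The cell's axis measured -98.8° in both the top and side views, against -98.5 to -98.7° for the carriage. The dish, jar, rest and brush looked unmoved in the top view by eye; the arm partly covered the brush and jar.
- **What disagreed:**
  - The fingertips stood about 36 mm behind the reported TCP (34 to 36 mm across readings), not at it.
  - My first estimate of the post from the pictures was about 3 mm off in x.
  - One rough reading of the cell's edge in the side view gave -98.0°. I discounted it as imprecise.
  - On the first, off-centre pivot I could not tell whether any of the ordered steps counted, which is why I repeated the whole sequence properly seated.

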